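# True up an enclosure panel with a try square

## Robot

A 6-joint arm with a two-finger parallel gripper is mounted at the origin on a cart in front of the work surface, level with it; the furniture and walls round the work are solid. World frame = base frame: x ahead of the robot, y to its left, z up, the work surface at z = 0. Lengths are in m, angles in rad, forces in N, time in s.
With the tool pointing down it reaches from about 0.3 to 0.95 m from the base axis. Payload 3.1 kg.
Tool frame: the origin (TCP) lies midway between the tips of the shut fingers; the grasp point (between the pads) lies 19 mm behind it; z points along the fingers, x is the direction in which the jaws open and shut, and the axes are right-handed (so a half turn about z gives the same grasp; the last joint's range is limited). The gripper opens to 85 mm and grips with 20 to 120 N. Pads are 22 mm wide; open, the fingers measure 114 mm over their backs; the gripper's body (76 mm by 85 mm) begins 54 mm behind the grasp point. The pads swing forward as they close: fully open they stand 13 mm farther back than shut.
Start: joints at [1.217, 0.308, 1.634, -0, 1.2, -0.07], TCP at [0.175, 0.6, 0.231] pointing down, gripper open.
Joint ranges: [-3.06, 3.06], [-0.79, 1.96], [0.05, 2.63], [-1.19, 4.34], [0.05, 2.64], [-2.94, 2.94]. Speed limits (rad/s): [2.79, 2.79, 3.14, 3.14, 3.14, 3.14].

## Interface

Orientations are given as a rotation vector (axis times angle).
In Python, from rig import * gives the robot as it stands.
- The arm moves only by the shell command python3 -m jog 'ROWS'. ROWS is JSON, a list of rows, each a list of 3 entries, a list of its own where there are three numbers: the shift along the tool's x, y, z in m, then the turn about the tool's z in degrees, then the opening, from -1 (shut) to 1 (fully open). A call has 1 to 12 rows; each row shifts and turns the commanded pose from where the row before left it, along the tool's axes as they then stand; what a row does not reach is not made up. A row lasts 1/10 s, in which the tool goes at most 50 mm and 8.59 degrees, less where a joint would pass 70% of its speed; a pose out of reach is approached as far as the arm can. A call with a gripper value outside its range is refused whole. The fingers move at their own pace and stop on an object; the grip force is fixed at half the most. Time passes only in rows, so rows that do not move let the fingers close. It gives the time, the measured TCP pose, the force and the opening at its end, in the units of the state.
- read_state(): the state, without advancing time (a new reading comes with each control period).
- capture(name): name is "side" or "top" or "wrist"; returns a dict with "frame" (384x512x3 uint8, red, green, blue), "depth" (384x512 float32, m along the optical axis (not along the pixel's ray), 0 where there is no reading), "camera_matrix" (3x3 intrinsics, pixels), "R" (3x3) and "t" (3): a world point X has camera coordinates R X + t. Camera axes: x right, y down, z forward; pixel columns grow to the right and rows downward; lengths in m; the calibration is good to about 2 mm. A picture is of the moment at which its call begins.
- job_done(): hands the job in, once; it reports no verdict.
Trained networks look in the newest picture that a camera, given by its name, has taken for a name from the list of things; names that differ only in an ending like _2 or _b are one class to them, and where a whole thing is asked for, a point or a joint stands for the part that bears it (a point fixed in the world has none). Each returns a list of dicts, best first, with "conf" (0 to 1); they miss things now and then, are a little off and sometimes report something else, mostly with a low value. They report only what shows in the picture. A call takes as long as a camera call.
- outline_of(camera, query): "mask" (384x512 bool, what is visible of it) and "rect" ([centre column, centre row, width, height] in pixels, round what is visible of it).
- landmark_of(camera, query): "pixel" ([column, row] in pixels: a listed point, or the origin of a listed thing).
The state is a dict: "clock": time; "qpos": joint angles; "dq": joint speeds; "effort": joint torques, N m; "ee_pos": TCP position; "orientation": TCP orientation; "ft_force": force on the tool from outside, world axes, zero at the start; "moment": the same for the moment, N m; "opening": opening from 0.0 (shut) to 1.0 (fully open).
Only numpy, scipy, OpenCV 4.12 (cv2) and the standard library are available. Lean on these libraries where they do the work, as an engineer would, in place of code of your own. Each camera call takes 0.05 s, during which the arm holds its last target.

## Task

The blue side panel of the small instrument enclosure leans inwards on its stiff hinge. Lift the try square off its sloping rest, stand it upright on its stock on the bare grey work board and let go, then take it again by its flat sides so that both working edges are free; set it on the dark base plate with the blade towards the panel and press it firmly down on the plate and against the panel until the panel is upright and the corner closes flush without a gap, and keep pressing both ways for about a second. Let go and leave the square standing there flush in the corner, and do not disturb the bottle, vial, tape roll and screwdriver.

Things in the scene. Friction and masses are not known exactly. Their poses are not given: they have to be found in the camera images.
- square: Loose try square, 0.18 to 0.35 kg: an L. Dark stock 100 (x) by 26 (y) by 34 high (z); bright blade 26 wide (x) by 16 thick (y), from z = 0 to 105 at the +x end, its inner edge at x = 24, outer edge at x = 50, flush with the stock's end. Origin: centre of the stock's underside; z up the blade. Grip 26 mm across y on the stock or 16 mm on the blade once it stands.
- toe (a point): Bottom outer corner of the square: on the outer edge face, at the underside, mid thickness (50 mm along x from the square's origin). Axes as the square. The square starts on the rest, tilted back 45 degrees, underside on the lip, -y side on the slope; there only the blade's 26 mm width can be gripped, with the fingers over its edges, and standing it up turns it 45 degrees about its x.
- rest: Fixed white sloping tool rest, 130 (x) by 112 (y), 105 high. Origin: centre of its underside on the board. The slope faces its +y side at 45 degrees: foot at y = 44, z = 14, rising 125 mm towards -y; lip 14 high at the foot. The square's x is the rest's x. Behind the blade is a 5 mm gap (its front is 21 from the slope) and, 89 to 99 mm up the slope, a rubber pad 44 wide.
- plate: Dark base plate of the enclosure, 130 (x) by 104 (y), its top 10 mm above the board, on a black rubber mat 150 by 128; fixed. Origin: centre of the underside on the board; x points to the panel, which stands on the plate's edge at x = +65. Two steel hinge discs, 16 diameter, stand 8 mm above the plate at the ends of that edge.
- panel: Blue side panel, 90 wide (y), 105 high (z), 8 thick. Origin on its hinge axis: lower edge of its inner face, level with the plate's top; z up the inner face, x outwards. Stiff friction hinge (0.3 N m, about 3 N at its top) that stays where left. Starts leaning in over the plate by 0.10 to 0.24 rad; can be bent too far out. Upright: z vertical.
- corner (a point): Inside corner of the enclosure: middle of the hinge line, where the plate's top meets the panel's inner face. Fixed; x points from the plate to the panel (the way to push), z up.
- board: Grey work board on four legs, 535 (x) by 470 (y), fixed; all the work stands on its top, 70 mm above the freezer lid, over some bags (leave those). Origin: on the lid, below the middle of the board.
- bottle: White sample bottle, 46 diameter, 92 high, loose bystander; origin at the centre of its underside, z up.
- vial: Small amber vial with green cap, 22 diameter, 46 high, loose bystander; origin at the centre of its underside, z up.
- tape: Roll of blue tape lying flat, 94 diameter, 19 high, loose bystander; origin at the centre of its underside, z up.
- screwdriver: Screwdriver with orange handle lying on the board, 165 long (y), 23 thick, loose bystander; origin at the centre of its underside.

How it is judged:
By the outcome, as a careful person would: the job done as asked, in the order asked, and still so for the second after the job is handed in, with the robot touching nothing.
It also fails if it takes over 72 s, if anything falls off the work surface, if the arm or the gripper's body presses on something with over 40 N, if the wrist force passes 120 N, or if a joint passes its speed limit or range.

## Working session

There is one attempt and no reset: what is moved stays moved. The work goes in short steps, Python scripts to look and compute and a shell command to move; the robot and the scene stay as the last step left them, time stands still between calls to the robot, and variables do not carry over. Pictures are saved under pics/ and viewed, and the job is handed in when it is done.

```bash
ls; mkdir -p pics; python3 - <<'E'
from rig import *
import cv2,numpy as np
s=read_state()
print({k:(np.round(v,3).tolist() if not isinstance(v,str) else v) for k,v in s.items()})
for n in ["side","top","wrist"]:
    c=capture(n); cv2.imwrite(f"pics/{n}0.png",c["frame"][:,:,::-1])
    np.savez(f"pics/{n}0.npz",**c)
    R=c["R"];t=c["t"];print(n,np.round(-R.T@t,3),np.round(R[2],3),c["camera_matrix"][0,0])
    for q in ["square","toe","rest","plate","panel","corner","board","bottle","vial","tape","screwdriver"]:
        l=landmark_of(n,q); o=outline_of(n,q)
        print(n,q,[(np.round(a["pixel"],1).tolist(),round(a["conf"],2)) for a in l[:2]],[(np.round(a["rect"]).tolist(),round(a["conf"],2)) for a in o[:2]])
print(read_state()["clock"])
E
```

```text
pics
{'clock': 0.0, 'qpos': [1.217, 0.309, 1.635, 0.0, 1.2, -0.07], 'dq': [-0.001, -0.001, -0.0, -0.0, -0.001, -0.0], 'effort': [0.0, -41.525, -27.667, -0.0, 0.01, 0.0], 'ee_pos': [0.175, 0.599, 0.23], 'orientation': [2.512, 1.884, -0.003], 'ft_force': [0.023, 0.123, 0.405], 'moment': [-0.031, -0.003, -0.016], 'opening': 1.002}
side [0.562 0.644 0.804] [-0.    -0.731 -0.682] 467.5056864084224
side square [([257.1, 170.6], 0.88)] [([260.0, 147.0, 45.0, 43.0], 0.68)]
side toe [([241.5, 169.7], 0.58)] [([262.0, 147.0, 39.0, 42.0], 0.84), ([341.0, 213.0, 45.0, 36.0], 0.63)]
side rest [([258.7, 163.4], 0.94)] [([261.0, 148.0, 52.0, 60.0], 0.91)]
side plate [([204.3, 246.2], 0.69)] [([206.0, 246.0, 77.0, 52.0], 0.56)]
side panel [([173.1, 239.6], 0.65)] [([175.0, 220.0, 29.0, 70.0], 0.56)]
side corner [([175.0, 235.3], 0.92)] [([206.0, 233.0, 87.0, 94.0], 0.87)]
side board [([249.6, 224.5], 0.86)] [([246.0, 227.0, 275.0, 174.0], 0.78)]
side bottle [([170.2, 166.2], 0.87)] [([174.0, 151.0, 23.0, 36.0], 0.94)]
side vial [([174.8, 188.1], 0.61)] [([173.0, 180.0, 7.0, 18.0], 0.59)]
side tape [
[... 744 characters left out ...]
71.0, 82.0], 0.36)]
top bottle [([187.6, 112.0], 0.75), ([300.0, 92.3], 0.7)] [([303.0, 90.0, 26.0, 32.0], 0.68), ([300.0, 289.0, 52.0, 37.0], 0.68)]
top vial [([235.9, 273.6], 0.68), ([261.7, 94.7], 0.44)] [([263.0, 95.0, 11.0, 19.0], 0.43)]
top tape [([235.0, 270.7], 0.97)] [([237.0, 270.0, 48.0, 39.0], 0.92)]
top screwdriver [([304.6, 281.9], 0.92)] [([306.0, 284.0, 65.0, 48.0], 0.92), ([237.0, 271.0, 46.0, 45.0], 0.2)]
wrist [0.103 0.621 0.373] [ 0.285 -0.084 -0.955] 327.9444147991763
wrist square [] []
wrist toe [] []
wrist rest [] []
wrist plate [] []
wrist panel [] []
wrist corner [] []
wrist board [] []
wrist bottle [] []
wrist vial [] []
wrist tape [] []
wrist screwdriver [] []
3.45
```

View images.

View pics/side0.png

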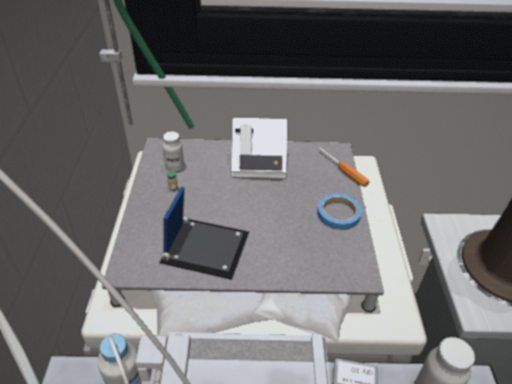

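View pics/top0.png

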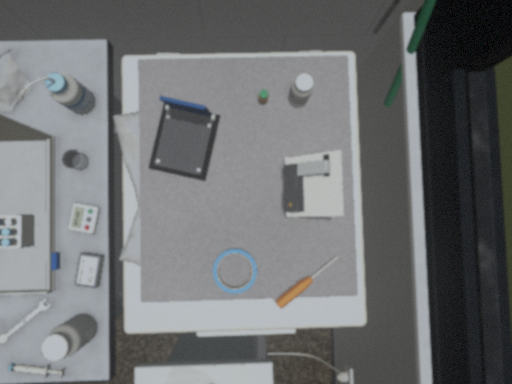

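View pics/wrist0.png

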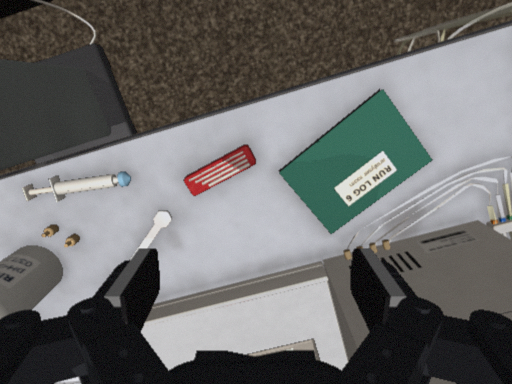

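```bash
cat > h.py <<'E'
import numpy as np,cv2
def pc(c):
    d=c["depth"];K=c["camera_matrix"];h,w=d.shape
    v,u=np.mgrid[:h,:w]
    P=np.stack([(u-K[0,2])/K[0,0]*d,(v-K[1,2])/K[1,1]*d,d],-1)
    W=(P-c["t"])@c["R"]; W[d<=0]=np.nan
    return W
def ray(c,px,z):
    K=c["camera_matrix"];r=c["R"].T@np.array([(px[0]-K[0,2])/K[0,0],(px[1]-K[1,2])/K[1,1],1]);o=-c["R"].T@c["t"]
    return o+r*(z-o[2])/r[2]
def proj(c,X):
    p=(np.atleast_2d(X)@c["R"].T+c["t"])@c["camera_matrix"].T
    return p[:,:2]/p[:,2:]
def load(n): return dict(np.load(f"pics/{n}.npz"))
E
python3 - <<'E'
from h import *
t=load("top0");s=load("side0")
print(np.round(t["R"],3),np.round(s["R"],3))
for n,c in(("t",t),("s",s)):
    W=pc(c); print(n,"valid",np.isfinite(W[...,0]).mean())
    z=W[...,2]; b=z[(abs(z-.07)<.02)]; print("board z",np.median(b),b.size)
L={"t":dict(square=(285.7,184.8),toe=(287.8,163.8),rest=(312.5,184.9),plate=(185.4,143.1),panel=(188,110.4),corner=(187.9,113.4),bottle=(300,92.3),vial=(261.7,94.7),tape=(235,270.7),sd=(304.6,281.9),board=(245.5,182)),
"s":dict(square=(257.1,170.6),toe=(241.5,169.7),rest=(258.7,163.4),plate=(204.3,246.2),panel=(173.1,239.6),corner=(175,235.3),bottle=(170.2,166.2),vial=(174.8,188.1),tape=(337.4,217.8),sd=(342.3,166.9),board=(249.6,224.5))}
Z=dict(square=.09,toe=.09,plate=.07,rest=.07,panel=.08,corner=.08,board=0)
for k in L["t"]: print(k,np.round(ray(t,L["t"][k],Z.get(k,.07)),3),np.round(ray(s,L["s"][k],Z.get(k,.07)),3))
for n,c in(("top0",t),("side0",s)):
    im=cv2.imread(f"pics/{n}.png")
    for nm,(x0,x1,y0,y1) in dict(rest=((230,350,140,225) if n=="top0" else (215,305,105,190)),plate=((135,235,85,190) if n=="top0" else (150,260,180,285))).items():
        cv2.imwrite(f"pics/{n}_{nm}.png",cv2.resize(im[y0:y1,x0:x1],None,fx=6,fy=6,interpolation=cv2.INTER_CUBIC))
E
```

```text
[[-0.026 -0.999  0.021]
 [-0.998  0.025 -0.056]
 [ 0.056 -0.022 -0.998]] [[-1.    -0.016  0.017]
 [-0.023  0.682 -0.731]
 [-0.    -0.731 -0.682]]
t valid 0.984130859375
board z 0.07075787121519994 51909
s valid 0.9960072835286459
board z 0.07153264800877716 41925
square [ 0.554 -0.196  0.09 ] [ 0.554 -0.199  0.09 ]
toe [ 0.599 -0.202  0.09 ] [ 0.591 -0.201  0.09 ]
rest [ 0.553 -0.257  0.07 ] [ 0.55 -0.25  0.07]
plate [0.653 0.021 0.07 ] [0.659 0.02  0.07 ]
panel [0.723 0.012 0.08 ] [0.723 0.013 0.08 ]
corner [0.716 0.013 0.08 ] [0.721 0.001 0.08 ]
bottle [ 0.761 -0.236  0.07 ] [ 0.766 -0.231  0.07 ]
vial [ 0.758 -0.15   0.07 ] [ 0.744 -0.153  0.07 ]
tape [ 0.371 -0.082  0.07 ] [ 0.377 -0.069  0.07 ]
sd [ 0.343 -0.232  0.07 ] [ 0.344 -0.244  0.07 ]
board [ 0.569 -0.11   0.   ] [ 0.569 -0.109  0.   ]
```

```bash
python3 - <<'E'
import cv2,numpy as np
a=[cv2.imread(f"pics/{n}.png") for n in ("top0_rest","side0_rest","top0_plate","side0_plate")]
a=[cv2.resize(x,(400,300)) if 0 else cv2.copyMakeBorder(x,0,max(0,640-x.shape[0]),0,max(0,720-x.shape[1]),cv2.BORDER_CONSTANT)[:640,:720] for x in a]
m=np.vstack([np.hstack(a[:2]),np.hstack(a[2:])]); cv2.imwrite("pics/m.png",cv2.resize(m,(675,600)))
E
```

```text
(no output)
```

View pics/m.png

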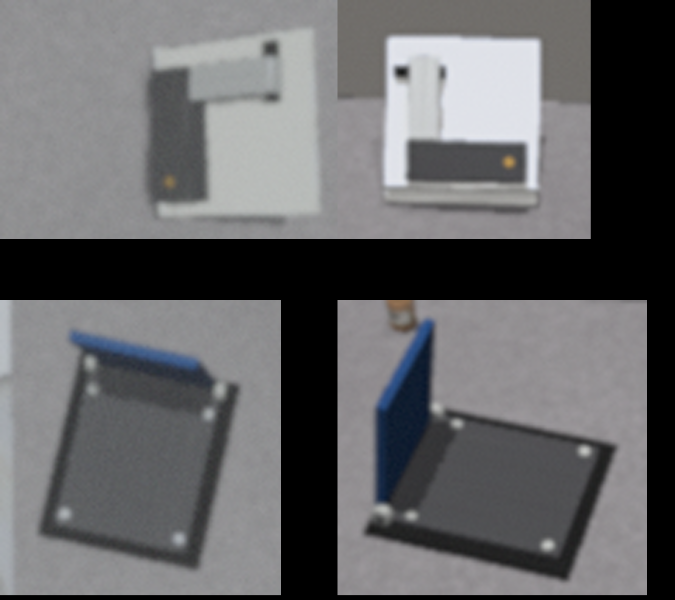

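```bash
python3 - <<'E'
from h import *
from scipy.optimize import least_squares
for n in ("top0","side0"):
    c=load(n);W=pc(c);fr=c["frame"].astype(int)
    P=W.reshape(-1,3);C=fr.reshape(-1,3)
    m=(abs(P[:,0]-.553)<.085)&(abs(P[:,1]+.25)<.075)&(P[:,2]>.08)&(P[:,2]<.20)
    P=P[m];C=C[m];g=C.mean(1)
    # RANSAC slope plane: dominate bright white
    w=P[(g>np.percentile(g,60))]
    best=None;rng=np.random.default_rng(0)
    for i in range(500):
        a=w[rng.choice(len(w),3,False)];nn=np.cross(a[1]-a[0],a[2]-a[0]);l=np.linalg.norm(nn)
        if l<1e-6: continue
        nn/=l; nn*=np.sign(nn[2]); 
        if nn[1]<.4: continue
        k=(abs((w-a[0])@nn)<.003)
        if best is None or k.sum()>best.sum(): best=k
    q=w[best];c0=q.mean(0);nn=np.linalg.svd(q-c0)[2][2];nn*=np.sign(nn[2])
    print(n,len(w),best.sum(),"normal",np.round(nn,3),"yaw",np.degrees(np.arctan2(nn[0],nn[1])),"elev",np.degrees(np.arcsin(nn[2])),"y at z=.12:", c0[1]-(.12-c0[2])*nn[2]/nn[1])
    hh=(P-c0)@nn
    for lo,hi in((.012,.024),(.024,.035)):
        s=P[(hh>lo)&(hh<hi)]; print(lo,len(s),np.round(np.percentile(s,[2,98],axis=0),3).tolist() if len(s)>5 else '')
    # blade: upper part
    s=P[(hh>.012)&(hh<.03)&(P[:,2]>.14)]; print("blade",len(s),np.round(s.mean(0),3),np.round(np.percentile(s[:,0],[2,98]),3), 'hh',np.median(((s-c0)@nn)))
    s=P[(hh>-.004)&(hh<.004)]; print("slope ext",np.round(np.percentile(s,[1,99],axis=0),3).tolist())
E
```

```text
top0 1379 1370 normal [0.002 0.709 0.705] yaw 0.1445899480316671 elev 44.867724995483215 y at z=.12: -0.2431659053693433
0.012 601 [[0.499, -0.271, 0.094], [0.604, -0.196, 0.173]]
0.024 606 [[0.499, -0.214, 0.104], [0.594, -0.191, 0.128]]
blade 300 [ 0.583 -0.253  0.158] [0.571 0.596] hh 0.02084615042203765
slope ext [[0.486, -0.298, 0.087], [0.615, -0.209, 0.173]]
side0 1162 998 normal [0.001 0.702 0.712] yaw 0.1161856624337477 elev 45.379617547932135 y at z=.12: -0.24117293512940657
0.012 568 [[0.499, -0.265, 0.093], [0.596, -0.192, 0.172]]
0.024 488 [[0.498, -0.246, 0.105], [0.594, -0.189, 0.16]]
blade 234 [ 0.583 -0.249  0.157] [0.57  0.596] hh 0.0210637457240576
slope ext [[0.486, -0.295, 0.085], [0.614, -0.206, 0.174]]
```

```bash
python3 -m jog '[[[0,0,-0.015],8.2,1],[[0,0,-0.015],8.2,1],[[0,0,-0.015],8.2,1],[[0,0,-0.015],8.2,1],[[0,0,-0.015],8.2,1],[[0,0,-0.015],8.2,1],[[0,0,-0.015],8.2,1],[[0,0,-0.015],8.2,1],[[0,0,0],8.2,1]]'; cat >> h.py <<'E'
def st():
    from rig import read_state
    from scipy.spatial.transform import Rotation as Rt
    s=read_state();M=Rt.from_rotvec(s["orientation"]).as_matrix()
    print("t",round(s["clock"],2),"p",np.round(s["ee_pos"],4),"yaw",round(float(np.degrees(np.arctan2(M[1,0],M[0,0]))),2),"zt",np.round(M[:,2],3),"F",np.round(s["ft_force"],1),"M",np.round(s["moment"],2),"op",round(s["opening"],3),"q",np.round(s["qpos"],2))
    return s,M
def delta(target):
    s,M=st(); print("tool shift",np.round(M.T@(np.array(target)-s["ee_pos"]),4))
def snap(cam,name):
    from rig import capture
    c=capture(cam);cv2.imwrite(f"pics/{name}.png",c["frame"][:,:,::-1]);np.savez(f"pics/{name}.npz",**c);return c
E
python3 -c "
from h import *
delta([.583,-.17,.33])"
```

```text
clock: 4.35
ee_pos: [0.1755, 0.6013, 0.3545]
orientation: [-3.137, 0.011, -0.003]
ft_force: [-0.2, 0.4, -0.0]
opening: 1.004
t 4.35 p [0.1755 0.6013 0.3545] yaw -0.4 zt [ 0.002  0.005 -1.   ] F [-0.2  0.4 -0. ] M [-0.01  0.   -0.01] op 1.004 q [1.22 0.22 1.49 0.   1.42 1.22]
tool shift [0.4128 0.7686 0.0213]
```

```bash
python3 -m jog '[[[0.022,0.042,0],0,1],[[0.022,0.042,0],0,1],[[0.022,0.042,0],0,1],[[0.022,0.042,0],0,1],[[0.022,0.042,0],0,1],[[0.022,0.042,0],0,1],[[0.022,0.042,0],0,1],[[0.022,0.042,0],0,1],[[0.022,0.042,0],0,1],[[0.022,0.042,0],0,1],[[0.022,0.042,0],0,1],[[0.022,0.042,0],0,1]]'; python3 -m jog '[[[0.024,0.042,0],0,1],[[0.024,0.042,0],0,1],[[0.024,0.042,0],0,1],[[0.024,0.042,0],0,1],[[0.024,0.042,0],0,1],[[0.024,0.042,0],0,1],[[0,0,0],0,1]]'
python3 -c "
from h import *
delta([.583,-.17,.33]);snap('wrist','w1')"
```

```text
clock: 5.55
ee_pos: [0.4391, 0.0939, 0.3517]
orientation: [-3.141, 0.002, -0.002]
ft_force: [-0.3, 0.5, 0.6]
opening: 1.0
clock: 6.25
ee_pos: [0.5839, -0.1617, 0.3499]
orientation: [3.139, -0.01, -0.0]
ft_force: [0.0, 0.4, 0.1]
opening: 1.001
t 6.25 p [ 0.5839 -0.1617  0.3499] yaw -0.36 zt [-0.    -0.002 -1.   ] F [0.  0.4 0.1] M [-0.04  0.04 -0.03] op 1.001 q [-0.34  0.19  1.54 -0.    1.41 -0.33]
tool shift [-0.0009  0.0082  0.02  ]
```

View pics/w1.png

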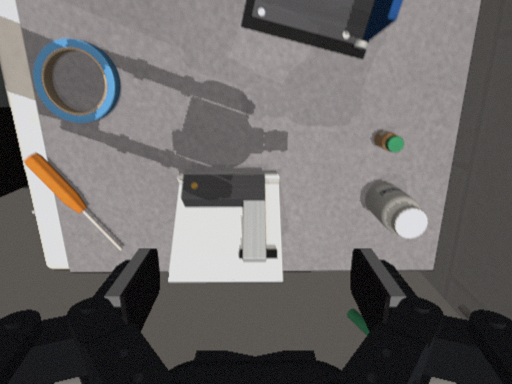

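```bash
python3 - <<'E'
from h import *
c=load("w1");P=pc(c).reshape(-1,3);g=c["frame"].reshape(-1,3).mean(1)
m=(abs(P[:,0]-.553)<.085)&(abs(P[:,1]+.25)<.075)&(P[:,2]>.08)&(P[:,2]<.20)
P=P[m]
w=P[P[:,0]<.56];
n=P[:,1]+P[:,2]
h=np.histogram(n,40);print([(round(float(b),3),int(a)) for a,b in zip(*h) if a>30])
s=P[(abs(n+.122-.0297)<.006)&(P[:,2]>.14)&(P[:,2]<.16)];print(len(s),np.round(np.percentile(s[:,0],[2,50,98]),4),np.median(s[:,1]+s[:,2]))
s=P[(abs(n+.122)<.006)];print("slope",np.median(s[:,1]+s[:,2]))
E
```

```text
[(-0.126, 63), (-0.125, 413), (-0.124, 1758), (-0.122, 3008), (-0.121, 1694), (-0.12, 311), (-0.119, 47), (-0.118, 34), (-0.116, 66), (-0.115, 84), (-0.114, 35), (-0.113, 38), (-0.111, 41), (-0.107, 37), (-0.104, 40), (-0.103, 61), (-0.099, 36), (-0.096, 41), (-0.095, 209), (-0.093, 537), (-0.092, 500), (-0.091, 158), (-0.089, 50), (-0.087, 281), (-0.086, 866), (-0.085, 705), (-0.084, 183)]
550 [0.5703 0.5828 0.5954] -0.09241520359745016
slope -0.12177161134257333
```

```bash
python3 -m jog '[[[0,0.022,0.03],0,1],[[0,0.022,0.03],0,1],[[0,0.022,0.03],0,1],[[0,0.022,0.03],0,1],[[0,0,0.02],0,1],[[0,0,0.02],0,1],[[0,0,0.02],0,1],[[0,0,0],0,1]]'
python3 -c "
from h import *
delta([.583,-.25,.144])"
```

```text
clock: 7.1
ee_pos: [0.5794, -0.2418, 0.1681]
orientation: [-3.138, 0.0, 0.01]
ft_force: [-0.6, 0.7, 0.3]
opening: 0.999
t 7.1 p [ 0.5794 -0.2418  0.1681] yaw -0.0 zt [-0.006  0.004 -1.   ] F [-0.6  0.7  0.3] M [-0.01 -0.    0.02] op 0.999 q [-0.46  0.38  1.67  0.    1.1  -0.47]
tool shift [0.0038 0.0083 0.024 ]
```

```bash
python3 -m jog '[[[0,0,0],0,1]]'
python3 -c "
from h import *
delta([.583,-.25,.144])"
```

```text
clock: 7.2
ee_pos: [0.5819, -0.2433, 0.1716]
orientation: [-3.141, 0.0, 0.001]
ft_force: [-0.7, 0.4, -0.2]
opening: 1.002
t 7.2 p [ 0.5819 -0.2433  0.1716] yaw -0.0 zt [-0.001  0.001 -1.   ] F [-0.7  0.4 -0.2] M [0.03 0.03 0.  ] op 1.002 q [-0.47  0.38  1.67  0.    1.1  -0.47]
tool shift [0.0011 0.0067 0.0276]
```

```bash
python3 -m jog '[[[0.001,0.006,0],0,1],[[0,0,0.014],0,1],[[0,0,0.013],0,1],[[0,0,0],0,1],[[0,0,0],0,-1],[[0,0,0],0,-1],[[0,0,0],0,-1],[[0,0,0],0,-1],[[0,0,0],0,-1],[[0,0,0],0,-1]]'
python3 -c "
from h import *
delta([.583,-.25,.144])
snap('side','s1');snap('wrist','w2')"
```

```text
clock: 8.2
ee_pos: [0.5836, -0.2505, 0.1451]
orientation: [3.141, -0.002, 0.002]
ft_force: [-0.7, 0.7, 2.5]
opening: 0.286
t 8.2 p [ 0.5836 -0.2505  0.1451] yaw -0.07 zt [ 0.001 -0.    -1.   ] F [-0.7  0.7  2.5] M [ 0.02  0.06 -0.05] op 0.286 q [-0.47  0.42  1.67  0.    1.05 -0.47]
tool shift [-0.0006 -0.0005  0.0011]
```

View pics/w2.png

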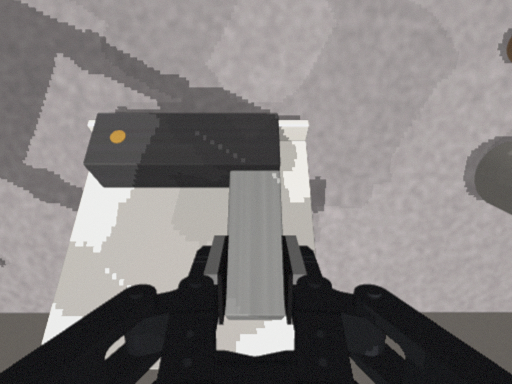

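View pics/s1.png

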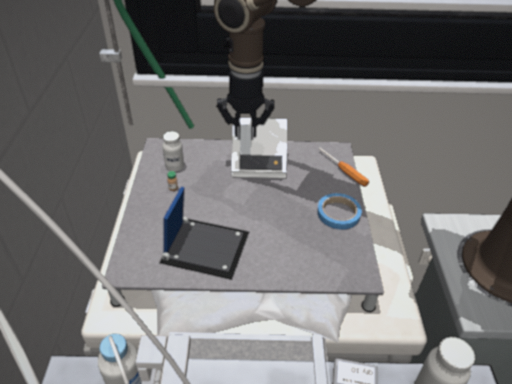

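```bash
python3 -m jog '[[[0,0,-0.005],0,-1],[[0,0,-0.015],0,-1],[[0,0,-0.025],0,-1],[[0,0,-0.03],0,-1],[[0,0,-0.03],0,-1],[[0,0,-0.025],0,-1],[[0,0,0],0,-1]]'
python3 -c "
from h import *
st()
snap('side','s2');snap('wrist','w3')"
```

```text
clock: 9.0
ee_pos: [0.5857, -0.2518, 0.2801]
orientation: [3.137, -0.002, 0.014]
ft_force: [0.6, -0.2, -1.7]
opening: 0.289
t 9.0 p [ 0.5857 -0.2518  0.2801] yaw -0.06 zt [ 0.009 -0.005 -1.   ] F [ 0.6 -0.2 -1.7] M [-0.13 -0.08  0.12] op 0.289 q [-0.47  0.29  1.56 -0.    1.28 -0.47]
```

View pics/w3.png

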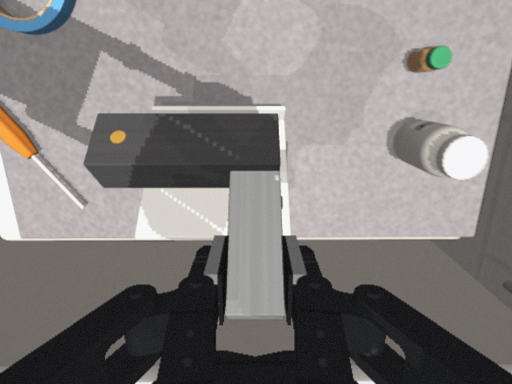

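```bash
python3 - <<'E'
import cv2
im=cv2.imread("pics/s2.png")[60:200,190:340];cv2.imwrite("pics/s2c.png",cv2.resize(im,None,fx=4,fy=4,interpolation=cv2.INTER_CUBIC))
E
```

```text
(no output)
```

View pics/s2c.png

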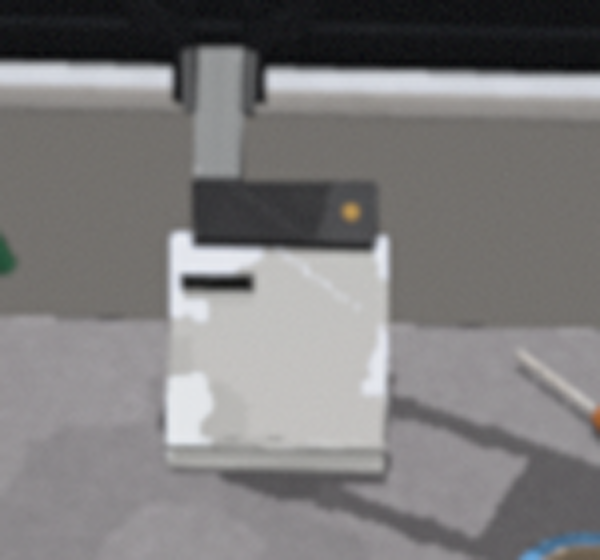

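```bash
python3 -m jog '[[[-0.03,-0.005,0],0,-1],[[-0.045,-0.005,0],0,-1],[[-0.045,-0.005,0],0,-1],[[-0.04,-0.005,0],0,-1],[[-0.02,0,0],0,-1],[[0,0,0],0,-1]]'
python3 -c "
from h import *
st()
snap('wrist','w4')"
```

```text
clock: 9.7
ee_pos: [0.3993, -0.2288, 0.2716]
orientation: [-3.139, 0.004, 0.008]
ft_force: [0.5, 0.3, -2.1]
opening: 0.29
t 9.7 p [ 0.3993 -0.2288  0.2716] yaw -0.15 zt [-0.005  0.003 -1.   ] F [ 0.5  0.3 -2.1] M [-0.06 -0.06 -0.01] op 0.29 q [-0.61 -0.05  1.96 -0.    1.24 -0.61]
```

View pics/w4.png

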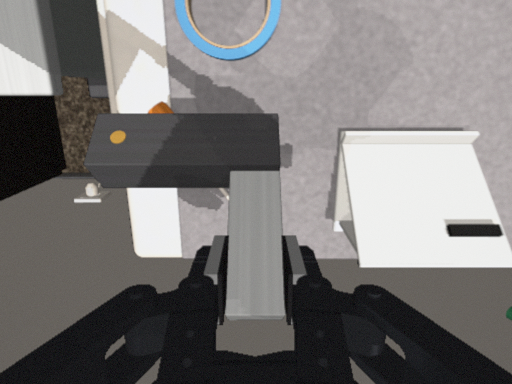

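```bash
python3 - <<'E'
import cv2
from h import *
c=load("w4")
im=cv2.imread("pics/w4.png")[120:280,315:415];cv2.imwrite("pics/w4c.png",cv2.resize(im,None,fx=3.7,fy=3.7,interpolation=cv2.INTER_CUBIC))
P=pc(c)
for r in (140,160,180,200,210,220,228,235,245):
    print(r,[tuple(np.round(P[r,k]*1000).astype(int)) for k in range(332,372,4)])
E
```

```text
140 [(np.int64(480), np.int64(-205), np.int64(69)), (np.int64(484), np.int64(-205), np.int64(67)), (np.int64(485), np.int64(-203), np.int64(81)), (np.int64(488), np.int64(-203), np.int64(86)), (np.int64(492), np.int64(-203), np.int64(86)), (np.int64(496), np.int64(-203), np.int64(86)), (np.int64(500), np.int64(-203), np.int64(85)), (np.int64(504), np.int64(-203), np.int64(86)), (np.int64(508), np.int64(-203), np.int64(86)), (np.int64(512), np.int64(-203), np.int64(87))]
160 [(np.int64(481), np.int64(-226), np.int64(71)), (np.int64(485), np.int64(-226), np.int64(70)), (np.int64(488), np.int64(-225), np.int64(75)), (np.int64(486), np.int64(-220), np.int64(99)), (np.int64(490), np.int64(-220), np.int64(99)), (np.int64(494), np.int64(-221), np.int64(98)), (np.int64(498), np.int64(-220), np.int64(98)), (np.int64(502), np.int64(-220), np.int64(99)), (np.int64(506), np.int64(-221), np.int64(98)), (np.int64(510), np.int64(-220), np.int64(98))]
180 [(np.int64(483), np.int64(-249), np.int64(69)), (np.int64(485), np.int64(-247), np.int64(76)), (np.int64(490), np.int64(-247), np.int64(74)), (np.
[... 2513 characters left out ...]
int64(-292), np.int64(117)), (np.int64(487), np.int64(-275), np.int64(152)), (np.int64(491), np.int64(-275), np.int64(152)), (np.int64(494), np.int64(-275), np.int64(153)), (np.int64(497), np.int64(-275), np.int64(152))]
245 [(np.int64(488), np.int64(-327), np.int64(69)), (np.int64(492), np.int64(-327), np.int64(69)), (np.int64(497), np.int64(-327), np.int64(69)), (np.int64(502), np.int64(-327), np.int64(69)), (np.int64(506), np.int64(-327), np.int64(69)), (np.int64(490), np.int64(-294), np.int64(134)), (np.int64(486), np.int64(-282), np.int64(159)), (np.int64(489), np.int64(-282), np.int64(159)), (np.int64(492), np.int64(-282), np.int64(159)), (np.int64(496), np.int64(-281), np.int64(159))]
```

View pics/w4c.png

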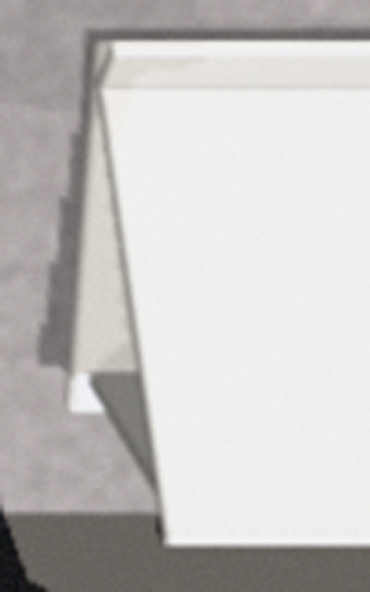

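```bash
python3 - <<'E'
from h import *
for n in ("side0","top0"):
    P=pc(load(n)).reshape(-1,3)
    m=(abs(P[:,0]-.57)<.12)&(P[:,1]<-.30)
    P=P[m]
    for a in np.arange(-.30,-.75,-.03):
        s=P[(P[:,1]<=a)&(P[:,1]>a-.03)]
        if len(s): print(n,round(a,2),len(s),np.round(np.percentile(s[:,2],[1,50,99]),3))
E
```

```text
side0 -0.3 272 [0.068 0.072 0.075]
side0 -0.33 132 [0.068 0.072 0.075]
side0 -0.39 303 [0.182 0.29  0.36 ]
side0 -0.42 7140 [0.181 0.298 0.375]
side0 -0.45 3835 [-0.018  0.104  0.376]
side0 -0.54 149 [0.334 0.342 0.351]
side0 -0.57 406 [0.333 0.341 0.35 ]
top0 -0.3 766 [0.067 0.071 0.074]
top0 -0.33 801 [0.067 0.071 0.074]
top0 -0.36 799 [-0.008 -0.     0.004]
top0 -0.42 10566 [0.184 0.328 0.375]
top0 -0.45 6735 [-0.29   0.011  0.375]
top0 -0.48 962 [0.361 0.364 0.366]
```

```bash
python3 -m jog '[[[0,0,0],8.5,-1],[[0,0,0],8.5,-1],[[0,0,0],8.5,-1],[[0,0,0],8.5,-1],[[0,0,0],8.5,-1],[[0,0,0],8.5,-1],[[0,0,0],8.5,-1],[[0,0,0],8.5,-1],[[0,0,0],8.5,-1],[[0,0,0],8.5,-1],[[0,0,0],5,-1],[[0,0,0],0,-1]]'
python3 -m jog '[[[0.012,-0.002,0.02],0,-1],[[0.012,-0.005,0.03],0,-1],[[0,0,0.03],0,-1],[[0,0,0.029],0,-1],[[0,0,0],0,-1],[[0,0,0],0,-1]]'
python3 -c "
from h import *
for i in range(1): st()
snap('wrist','w5');snap('side','s5');snap('top','t5');st()"
```

```text
clock: 10.95
ee_pos: [0.4038, -0.2301, 0.2732]
orientation: [2.221, -2.222, -0.003]
ft_force: [0.5, -0.2, -2.4]
opening: 0.29
clock: 11.55
ee_pos: [0.4102, -0.254, 0.1647]
orientation: [2.222, -2.221, -0.003]
ft_force: [0.2, -0.6, -2.3]
opening: 0.286
t 11.55 p [ 0.4102 -0.254   0.1647] yaw -89.98 zt [-0.002  0.001 -1.   ] F [ 0.2 -0.6 -2.3] M [-0.08  0.04  0.01] op 0.286 q [-0.64  0.11  2.02  0.    1.01  0.93]
t 11.7 p [ 0.4117 -0.2552  0.1672] yaw -90.02 zt [ 0.003 -0.002 -1.   ] F [ 0.   0.5 -2.2] M [-0.06  0.06  0.04] op 0.287 q [-0.64  0.11  2.02  0.    1.01  0.93]
```

View pics/w5.png

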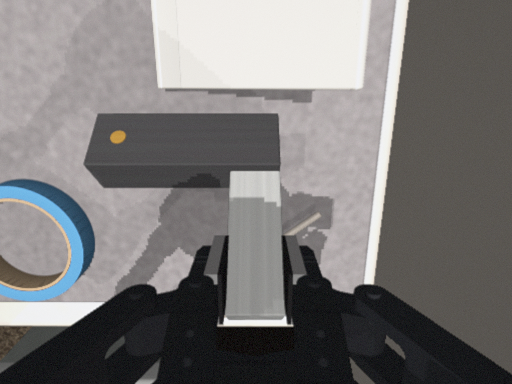

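View pics/s5.png

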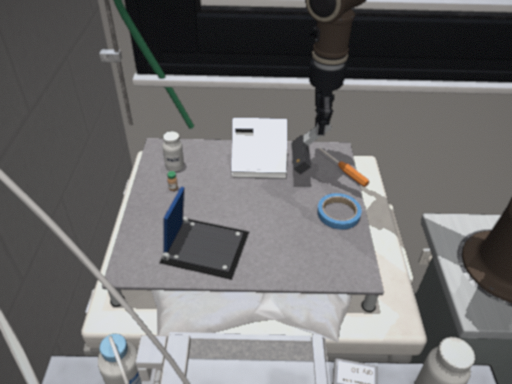

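View pics/t5.png

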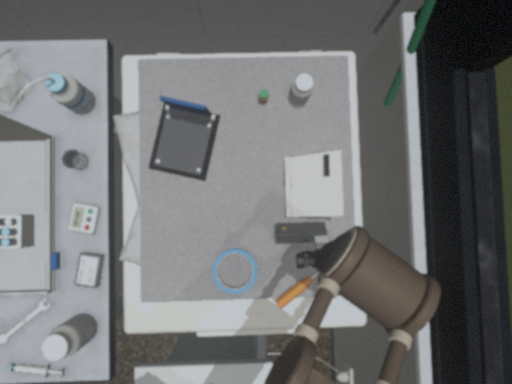

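```bash
python3 -m jog '[[[0,-0.006,0],0,-1],[[0,-0.006,0],0,-1],[[0,-0.003,0],0,-1],[[0,0,0],0,-1]]'
python3 -m jog '[[[0,-0.002,-0.002],0,-1],[[0,0,0],0,-1]]'
python3 -m jog '[[[0,-0.002,-0.002],0,-1],[[0,0,0],0,-1]]'
python3 -c "
from h import *
st()"
```

```text
clock: 12.1
ee_pos: [0.4234, -0.2544, 0.1654]
orientation: [2.219, -2.218, -0.006]
ft_force: [-6.4, -1.2, 0.0]
opening: 0.287
clock: 12.3
ee_pos: [0.4244, -0.254, 0.1668]
orientation: [2.219, -2.217, -0.009]
ft_force: [-6.6, -1.0, -0.1]
opening: 0.282
clock: 12.5
ee_pos: [0.4259, -0.2541, 0.1686]
orientation: [2.218, -2.217, -0.01]
ft_force: [-7.5, -2.4, -0.6]
opening: 0.288
t 12.5 p [ 0.4259 -0.2541  0.1686] yaw -89.97 zt [-0.009  0.001 -1.   ] F [-7.5 -2.4 -0.6] M [-0.4   1.6   0.02] op 0.288 q [-0.62  0.14  1.98 -0.01  1.03  0.95]
```

```bash
python3 -m jog '[[[0,-0.003,-0.004],0,-1],[[0,-0.003,-0.004],0,-1],[[0,-0.004,-0.005],0,-1]]'
python3 -m jog '[[[0,-0.005,-0.005],0,-1],[[0,-0.005,-0.004],0,-1]]'
python3 -c "
from h import *
st();snap('wrist','w6')"
```

```text
clock: 12.8
ee_pos: [0.4357, -0.2539, 0.1812]
orientation: [2.218, -2.217, -0.011]
ft_force: [-7.4, -3.0, -1.8]
opening: 0.283
clock: 13.0
ee_pos: [0.4462, -0.2542, 0.1906]
orientation: [2.218, -2.218, -0.009]
ft_force: [-6.7, -2.0, -1.8]
opening: 0.285
t 13.0 p [ 0.4462 -0.2542  0.1906] yaw -90.0 zt [-0.008  0.    -1.   ] F [-6.7 -2.  -1.8] M [-0.58  1.62 -0.06] op 0.285 q [-0.6   0.14  1.92 -0.    1.08  0.97]
```

View pics/w6.png

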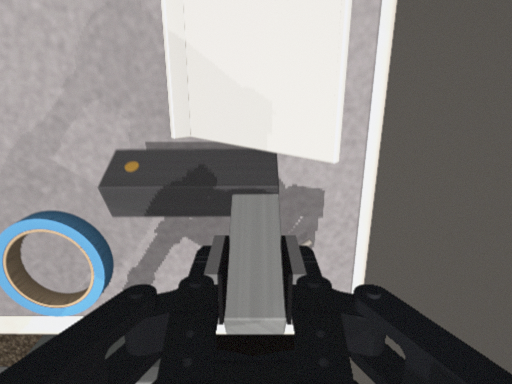

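```bash
python3 -m jog '[[[0,-0.005,-0.003],0,-1],[[0,-0.006,-0.003],0,-1],[[0,-0.006,-0.002],0,-1]]'
python3 -m jog '[[[0,-0.005,-0.002],0,-1],[[0,-0.004,-0.001],0,-1],[[0,0,0],0,-1]]'
python3 -c "
from h import *
st();snap('wrist','w7');snap('side','s7')"
```

```text
clock: 13.35
ee_pos: [0.4636, -0.2543, 0.1988]
orientation: [2.218, -2.218, -0.009]
ft_force: [-5.3, -0.5, -1.8]
opening: 0.283
clock: 13.65
ee_pos: [0.473, -0.2538, 0.2015]
orientation: [2.219, -2.219, -0.009]
ft_force: [-5.6, -0.2, -1.6]
opening: 0.282
t 13.65 p [ 0.473  -0.2538  0.2015] yaw -90.01 zt [-0.007  0.001 -1.   ] F [-5.6 -0.2 -1.6] M [-0.12  1.34 -0.07] op 0.282 q [-0.57  0.17  1.86 -0.    1.11  1.  ]
```

View pics/w7.png

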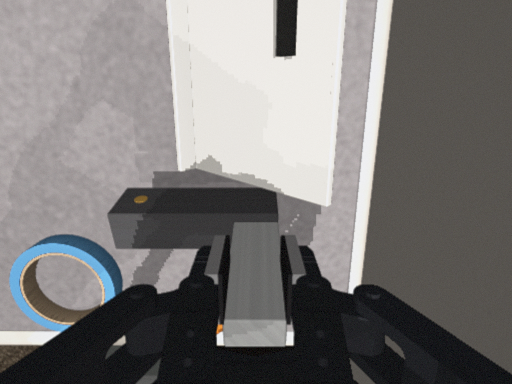

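```bash
cat >> h.py <<'E'
def tilt(name):
    c=load(name);P=pc(c);f=c["frame"]
    S=P[185:250,120:275].reshape(-1,3);S=S[np.isfinite(S[:,0])]
    rng=np.random.default_rng(1)
    for k in range(2):
        best=None
        for i in range(300):
            a=S[rng.choice(len(S),3,False)];n=np.cross(a[1]-a[0],a[2]-a[0]);l=np.linalg.norm(n)
            if l<1e-7: continue
            n/=l;q=abs((S-a[0])@n)<.0015
            if best is None or q.sum()>best.sum():best=q
        q=S[best];c0=q.mean(0);n=np.linalg.svd(q-c0)[2][2];n*=np.sign(n[2])
        print(best.sum(),"plane n",np.round(n,3),"elev",round(float(np.degrees(np.arcsin(n[2]))),1),"mean",np.round(c0,3),"ext",np.round(np.percentile(q,[2,98],axis=0),3).tolist())
        S=S[~best]
E
python3 -c "
from h import *
tilt('w7')"
```

```text
4606 plane n [0.979 0.006 0.204] elev 11.8 mean [ 0.482 -0.218  0.153] ext [[0.478, -0.264, 0.135], [0.486, -0.172, 0.167]]
3468 plane n [-0.182  0.011  0.983] elev 79.5 mean [ 0.468 -0.207  0.164] ext [[0.455, -0.258, 0.161], [0.477, -0.174, 0.167]]
```

```bash
python3 -m jog '[[[0,-0.005,-0.001],0,-1],[[0,-0.005,-0.001],0,-1],[[0,-0.002,0],0,-1],[[0,0,0],0,-1]]'
python3 -c "
from h import *
st();snap('wrist','w8');tilt('w8')"
```

```text
clock: 14.15
ee_pos: [0.4885, -0.2546, 0.2048]
orientation: [-2.219, 2.222, -0.004]
ft_force: [0.5, 0.3, -0.4]
opening: 0.096
t 14.15 p [ 0.4885 -0.2546  0.2048] yaw -90.07 zt [ 0.003 -0.001 -1.   ] F [ 0.5  0.3 -0.4] M [-0.03  0.02 -0.01] op 0.096 q [-0.56  0.19  1.84  0.    1.11  1.01]
3161 plane n [-0.001 -0.001  1.   ] elev 89.9 mean [ 0.461 -0.178  0.069] ext [[0.423, -0.269, 0.068], [0.483, -0.132, 0.071]]
2074 plane n [0.97  0.23  0.078] elev 4.5 mean [ 0.473 -0.212  0.125] ext [[0.463, -0.248, 0.088], [0.482, -0.163, 0.168]]
```

```bash
python3 -c "
from h import *
snap('side','s9');snap('top','t9')"; python3 - <<'E'
import cv2,numpy as np
a=cv2.imread("pics/s9.png")[100:240,220:400];b=cv2.imread("pics/t9.png")[150:300,200:400]
a=cv2.resize(a,(390,303));b=cv2.resize(b,(400,300));w=cv2.resize(cv2.imread("pics/w8.png"),(390,292));
o=np.zeros((600,800,3),np.uint8);o[:303,:390]=a;o[:300,400:]=b;o[305:597,:390]=w;cv2.imwrite("pics/c9.png",o)
E
```

```text
(no output)
```

View pics/c9.png

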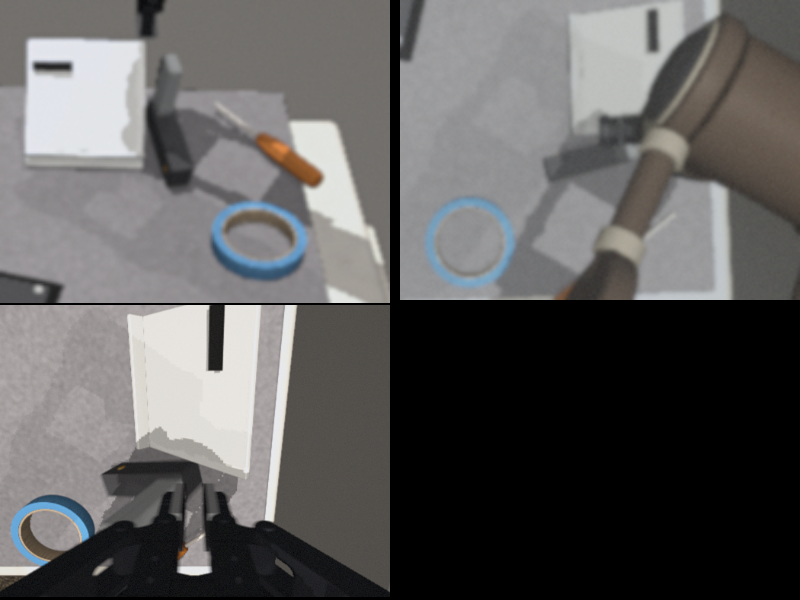

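```bash
python3 -m jog '[[[0,0,-0.02],0,-1],[[0,0,-0.03],0,-1],[[0,0,-0.03],0,-1],[[0,0,0],0,-1],[[0,0,0],0,-1]]'; python3 -c "
from h import *
snap('side','s10');snap('top','t10');snap('wrist','w10')"; python3 - <<'E'
import cv2,numpy as np
a=cv2.imread("pics/s10.png")[100:240,220:400];b=cv2.imread("pics/t10.png")[150:300,200:400]
a=cv2.resize(a,(390,303));b=cv2.resize(b,(400,300));w=cv2.resize(cv2.imread("pics/w10.png"),(390,292));
o=np.zeros((600,800,3),np.uint8);o[:303,:390]=a;o[:300,400:]=b;o[305:597,:390]=w;cv2.imwrite("pics/c10.png",o)
E
```

```text
clock: 14.8
ee_pos: [0.4883, -0.2548, 0.2861]
orientation: [-2.219, 2.221, -0.007]
ft_force: [-0.0, 0.1, -0.2]
opening: 0.003
```

View pics/c10.png

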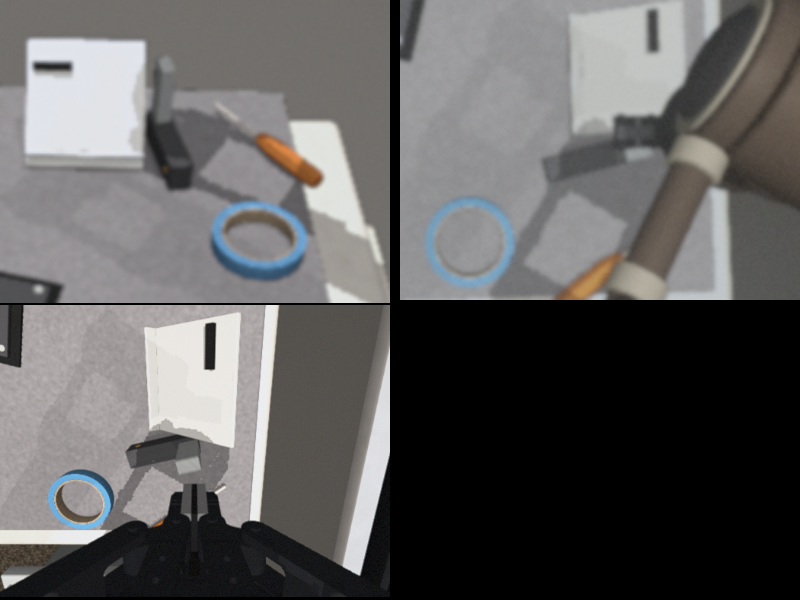

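```bash
python3 - <<'E'
from h import *
c=load("w10");P=pc(c);f=c["frame"].astype(int)
Q=P.reshape(-1,3);
m=(Q[:,0]>.40)&(Q[:,0]<.53)&(Q[:,1]>-.34)&(Q[:,1]<-.1)&(Q[:,2]>.08)
dark=(f.reshape(-1,3).max(1)<110)&m
for lo,hi in((.165,.185),(.095,.112)):
    s=Q[dark&(Q[:,2]>lo)&(Q[:,2]<hi)]
    # drop slope pts: x>.484
    if len(s)<10: print(lo,len(s));continue
    r=cv2.minAreaRect((s[:,:2]*1000).astype(np.float32));print(lo,len(s),"z",np.round(np.percentile(s[:,2],[5,50,95]),4),"mean",np.round(s.mean(0),4),"rect",np.round(r[0],1),np.round(r[1],1),round(r[2],1))
    d=np.linalg.svd(s[:,:2]-s[:,:2].mean(0),full_matrices=False)[2][0];print("dir",np.degrees(np.arctan2(d[1],d[0])))
im=c["frame"][150:270,150:290][:,:,::-1];cv2.imwrite("pics/w10c.png",cv2.resize(im,None,fx=5,fy=5,interpolation=cv2.INTER_CUBIC))
E
```

```text
0.165 143 z [0.1656 0.171  0.1742] mean [ 0.4757 -0.2468  0.1704] rect [ 475.2 -248.3] [28.4 11.5] 75.9
dir 94.523614836482
0.095 1869 z [0.1002 0.1033 0.1048] mean [ 0.4598 -0.2011  0.1032] rect [ 460.  -211.2] [26.7 99.2] 13.3
dir 107.51277840242781
```

View pics/w10c.png

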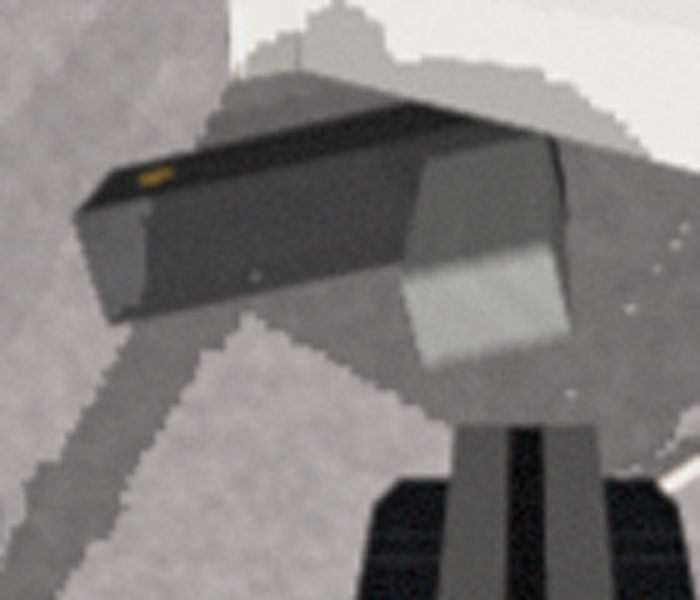

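```bash
python3 -m jog '[[[0,0,0],-8.59,0.25],[[0,0,0],-8.59,0.25],[[0,0,0],-8.59,0.25],[[0,0,0],-8.59,0.25],[[0,0,0],-8.59,0.25],[[0,0,0],-8.59,0.25],[[0,0,0],-8.59,0.25],[[0,0,0],-8.59,0.25],[[0,0,0],-8.59,0.25],[[0,0,0],-8.59,0.25],[[0,0,0],-8.59,0.25],[[0,0,0],-8.59,0.25]]'
python3 -m jog '[[[-0.004,-0.02,0],0,0.25],[[-0.008,-0.035,0],0,0.25],[[-0.004,-0.02,0],0,0.25],[[0,0,0],0,0.25],[[0,0,0],0,0.25]]'
python3 -c "
from h import *
delta([.4538,-.1847,.077]);snap('wrist','w11')"
```

```text
clock: 16.15
ee_pos: [0.4865, -0.2539, 0.2826]
orientation: [-3.118, -0.366, 0.003]
ft_force: [-0.3, 0.1, 0.1]
opening: 0.629
clock: 16.65
ee_pos: [0.4545, -0.1848, 0.2836]
orientation: [3.121, 0.357, -0.001]
ft_force: [-0.1, -0.8, 0.4]
opening: 0.622
t 16.65 p [ 0.4545 -0.1848  0.2836] yaw 13.06 zt [-0.001 -0.    -1.   ] F [-0.1 -0.8  0.4] M [-0.04 -0.01  0.02] op 0.622 q [-0.47 -0.    1.88 -0.    1.26 -0.7 ]
tool shift [-0.0006 -0.0003  0.2066]
```

View pics/w11.png

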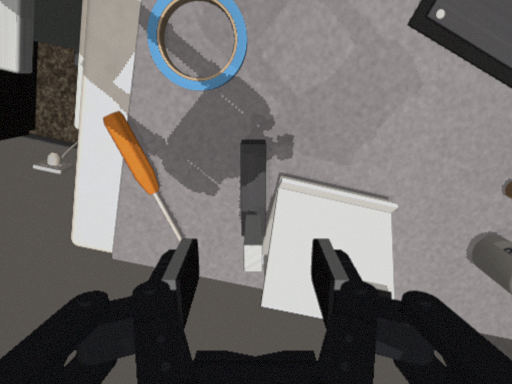

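```bash
cat >> h.py <<'E'
def stock(name,zt,box,tol=.006,th=110):
    c=load(name);Q=pc(c).reshape(-1,3);f=c["frame"].reshape(-1,3).astype(int)
    m=(Q[:,0]>box[0])&(Q[:,0]<box[1])&(Q[:,1]>box[2])&(Q[:,1]<box[3])&(abs(Q[:,2]-zt)<tol)&(f.max(1)<th)
    s=Q[m];r=cv2.minAreaRect((s[:,:2]*1000).astype(np.float32))
    print(name,len(s),"zmed",round(float(np.median(s[:,2])),4),"rect",np.round(r[0],1),np.round(r[1],1),round(r[2],1))
    return s
E
python3 -c "
from h import *
stock('w11',.104,(.40,.50,-.30,-.12))"
```

```text
w11 2026 zmed 0.1033 rect [ 462.9 -229.3] [ 26.  137.9] 13.5
```

```bash
python3 -m jog '[[[-0.001,0,0.03],0,0.25],[[0,0,0.045],0,0.25],[[0,0,0.045],0,0.25],[[0,0,0.04],0,0.25],[[0,0,0.025],0,0.25],[[0,0,0.015],0,0.25],[[0,0,0.007],0,0.25],[[0,0,0],0,0.25],[[0,0,0],0,-1],[[0,0,0],0,-1],[[0,0,0],0,-1],[[0,0,0],0,-1]]'
python3 -c "
from h import *
st();snap('wrist','w12')"
```

```text
clock: 17.9
ee_pos: [0.4549, -0.1858, 0.0787]
orientation: [3.119, 0.356, 0.004]
ft_force: [0.1, -0.7, 4.6]
opening: 0.293
t 17.9 p [ 0.4549 -0.1858  0.0787] yaw 13.03 zt [ 0.003 -0.002 -1.   ] F [ 0.1 -0.7  4.6] M [-0.1   0.05 -0.02] op 0.293 q [-0.48  0.26  2.05 -0.    0.82 -0.7 ]
```

View pics/w12.png

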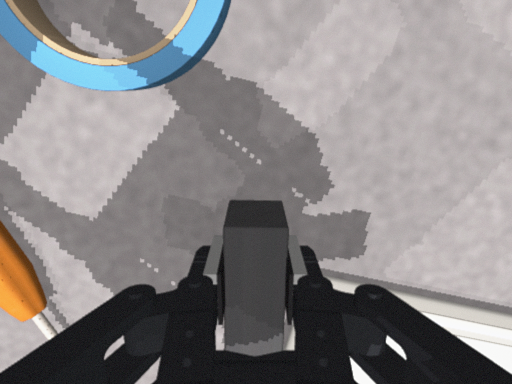

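```bash
python3 - <<'E'
from h import *
for n in ("top0","side0"):
    c=load(n);Pm=pc(c);Q=Pm.reshape(-1,3);f=c["frame"].reshape(-1,3).astype(int)
    m=(Q[:,0]>.55)&(Q[:,0]<.80)&(Q[:,1]>-.09)&(Q[:,1]<.13)
    mat=m&(f.max(1)<45+25)&(Q[:,2]<.09)
    r=cv2.minAreaRect((Q[mat][:,:2]*1000).astype(np.float32));print(n,"mat+plate",mat.sum(),np.round(r[0],1),np.round(r[1],1),round(r[2],1),"z",np.round(np.percentile(Q[mat][:,2],[5,50,95]),3))
    b=m&(f[:,2]>f[:,0]+30)&(Q[:,2]>.085)
    B=Q[b];print("blue",len(B),"z",np.round(np.percentile(B[:,2],[2,98]),3))
    for lo,hi in((.085,.11),(.11,.135),(.135,.16),(.16,.185)):
        s=B[(B[:,2]>lo)&(B[:,2]<hi)]
        if len(s)>6:
            d=np.linalg.svd(s[:,:2]-s[:,:2].mean(0),full_matrices=False)[2][0];print(lo,len(s),"mean",np.round(s.mean(0),4),"dir",round(float(np.degrees(np.arctan2(d[1],d[0]))%180),1))
    c0=B.mean(0);nn=np.linalg.svd(B-c0,full_matrices=False)[2][2];print("panel normal",np.round(nn,3),"c",np.round(c0,3))
E
```

```text
top0 mat+plate 579 [654.9  22.7] [122.4 142.6] 76.4 z [0.072 0.075 0.081]
blue 229 z [0.161 0.188]
0.16 130 mean [0.7101 0.0083 0.1792] dir 76.3
panel normal [-0.969  0.239  0.068] c [0.711 0.009 0.182]
side0 mat+plate 1222 [655.8  25.4] [128.2 147. ] 75.5 z [0.073 0.076 0.083]
blue 617 z [0.095 0.187]
0.085 91 mean [0.7227 0.0266 0.1015] dir 73.4
0.11 115 mean [0.72   0.0267 0.1232] dir 73.9
0.135 125 mean [0.7168 0.0263 0.1475] dir 74.0
0.16 164 mean [0.7137 0.0257 0.1743] dir 74.6
panel normal [ 0.962 -0.258  0.094] c [0.716 0.023 0.151]
```

```bash
python3 -m jog '[[[0,0,-0.01],0,-1],[[0,0,-0.025],0,-1],[[0,0,-0.025],0,-1],[[0,-0.02,0],0,-1],[[0,-0.04,0],0,-1],[[0.015,-0.03,0],-8.4,-1],[[0.02,-0.017,0],-9,-1],[[0.015,0,0],-8.5,-1],[[0,0,0],-8.5,-1],[[0,0,0],-8.5,-1],[[0,0,0],-8.5,-1],[[0,0,0],-8.5,-1]]'
python3 -m jog '[[[0,0,0],-2.9,-1],[[0,0,0],0,-1]]'
python3 -c "
from h import *
st();snap('side','s13');snap('top','t13')"
```

```text
clock: 19.15
ee_pos: [0.4724, -0.0629, 0.1369]
orientation: [-2.526, -1.865, 0.002]
ft_force: [-0.5, -0.2, -1.0]
opening: 0.292
clock: 19.35
ee_pos: [0.4725, -0.063, 0.137]
orientation: [-2.484, -1.921, 0.002]
ft_force: [0.3, -1.2, -1.7]
opening: 0.294
t 19.35 p [ 0.4725 -0.063   0.137 ] yaw 75.41 zt [-0.002  0.001 -1.   ] F [ 0.3 -1.2 -1.7] M [0.03 0.07 0.02] op 0.294 q [-0.22  0.14  2.05  0.    0.95 -1.54]
```

View pics/s13.png

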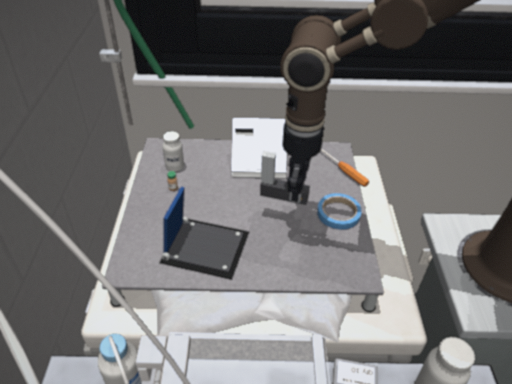

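```bash
python3 -m jog '[[[0,0,0.02],0,-1],[[0,0,0.02],0,-1],[[0,0,0.012],0,-1],[[0,0,0.005],0,-1],[[0,0,0.003],0,-1],[[0,0,0],0,-1]]'
python3 -m jog '[[[0,0,0],0,-0.1],[[0,0,0],0,0.3],[[0,0,0],0,0.3],[[0,0,0],0,0.3],[[0,0,0],0,0.3],[[0,0,0],0,0.3]]'
python3 -c "
from h import *
st();snap('side','s14');snap('wrist','w14')
from rig import *
for q in('plate','corner','panel'):print(q,[(np.round(a['pixel'],1),round(a['conf'],2)) for a in landmark_of('wrist',q)])"
python3 - <<'E'
import cv2,numpy as np
a=cv2.imread("pics/s14.png")[100:280,150:400];w=cv2.imread("pics/w14.png")
o=np.zeros((600,800,3),np.uint8);o[:288,:400]=cv2.resize(a,(400,288));o[:300,400:]=cv2.resize(w,(400,300));cv2.imwrite("pics/c14.png",o[:310])
E
```

```text
clock: 20.05
ee_pos: [0.4736, -0.0634, 0.0787]
orientation: [-2.485, -1.921, 0.0]
ft_force: [-3.5, 1.6, 3.5]
opening: 0.293
clock: 20.65
ee_pos: [0.4734, -0.0634, 0.0772]
orientation: [-2.486, -1.921, 0.0]
ft_force: [0.3, -0.2, -0.6]
opening: 0.652
t 20.65 p [ 0.4734 -0.0634  0.0772] yaw 75.41 zt [-0. -0. -1.] F [ 0.3 -0.2 -0.6] M [-0.02  0.01  0.04] op 0.652 q [-0.22  0.25  2.08 -0.    0.82 -1.54]
plate []
corner []
panel []
```

View pics/c14.png

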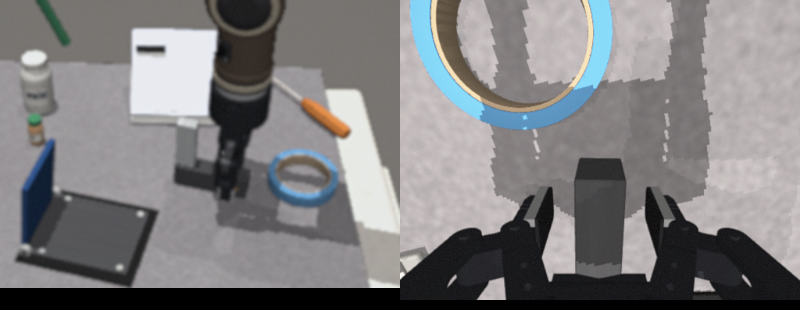

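```bash
python3 -m jog '[[[0,0,0],0,0.3],[[0,0,0],0,0.3],[[0,0,0],0,0.3],[[0,0,0],0,0.3],[[0,0,0],0,0.3],[[0,0,0],0,-1],[[0,0,0],0,-1],[[0,0,0],0,-1],[[0,0,0],0,-1]]'
python3 -m jog '[[[0,0,-0.01],0,-1],[[0,0,-0.025],0,-1],[[0,0,-0.03],0,-1],[[0,0,-0.02],0,-1],[[0,0,0],0,-1]]'
python3 -c "
from h import *
st();snap('side','s15');snap('top','t15')
from rig import *
for n in('side','top'):
  for q in('toe','square','corner','plate','panel'):print(n,q,[(np.round(a['pixel'],1),round(a['conf'],2)) for a in landmark_of(n,q)[:2]])"

```

```text
clock: 21.8
ee_pos: [0.4737, -0.0635, 0.0775]
orientation: [2.485, 1.921, 0.001]
ft_force: [-0.3, -0.3, 1.5]
opening: 0.297
clock: 22.3
ee_pos: [0.4758, -0.0639, 0.1655]
orientation: [2.481, 1.918, 0.007]
ft_force: [-0.1, 0.6, -1.9]
opening: 0.29
t 22.3 p [ 0.4758 -0.0639  0.1655] yaw 75.42 zt [ 0.007 -0.001 -1.   ] F [-0.1  0.6 -1.9] M [ 0.03  0.01 -0.07] op 0.29 q [-0.22  0.1   2.03  0.    1.   -1.54]
side toe [(array([260.4, 179.3]), 0.62)]
side square [(array([282.5, 186.1]), 0.97)]
side corner [(array([173.9, 239.3]), 0.56)]
side plate [(array([202.4, 246.3]), 0.85)]
side panel [(array([174.5, 237.7]), 0.95)]
top toe [(array([232.8, 186.1]), 0.8)]
top square [(array([227.2, 209.2]), 0.51)]
top corner [(array([303.8, 280.3]), 0.64), (array([190.3, 111.1]), 0.58)]
top plate [(array([185.6, 140.4]), 0.61)]
top panel [(array([189.1, 114.6]), 0.79)]
```

```bash
python3 - <<'E'
from h import *
t=load("top0");s=load("side0");t1=load("t15");s1=load("s15")
print("toe",np.round(ray(t1,(232.8,186.1),.155),4),np.round(ray(s1,(260.4,179.3),.155),4))
E1=[ray(t,(188,110.4),.08),ray(t,(187.9,113.4),.08),ray(s,(173.1,239.6),.08),ray(s,(175,235.3),.08),ray(t1,(190.3,111.1),.08),ray(t1,(189.1,114.6),.08),ray(s1,(173.9,239.3),.08),ray(s1,(174.5,237.7),.08)]
print(np.round(E1,4),np.median(E1,0))
for c,p in((t,(185.4,143.1)),(s,(204.3,246.2)),(t1,(185.6,140.4)),(s1,(202.4,246.3))): print("plate",np.round(ray(c,p,.07),4))
# panel inner face from side: blue points fit with plane
c=s;Q=pc(c).reshape(-1,3);f=c["frame"].reshape(-1,3).astype(int)
b=(Q[:,0]>.6)&(Q[:,0]<.80)&(Q[:,1]>-.09)&(Q[:,1]<.13)&(f[:,2]>f[:,0]+30)&(Q[:,2]>.085)&(Q[:,2]<.18)
B=Q[b];c0=np.median(B,0)
for i in range(3):
    c0=B.mean(0);nn=np.linalg.svd(B-c0,full_matrices=False)[2][2];nn*=np.sign(nn[0]);B=B[abs((B-c0)@nn)<.004]
print("n",nn,"c0",c0,len(B),"lean",nn[2])
# hinge line at z=.08: point on plane at z=.08
for y in (-.03,.0,.01,.05): print(y,"x at z.08",c0[0]-((y-c0[1])*nn[1]+(.08-c0[2])*nn[2])/nn[0])
# lateral extents
e=np.array([-nn[1],nn[0],0]);e/=np.linalg.norm(e);q=(B-c0)@e
print("ext",np.percentile(q,[1,99]),"mid y",(c0+e*np.mean(np.percentile(q,[1,99])))[:2], "yaw",np.degrees(np.arctan2(nn[1],nn[0])))
E
```

```text
toe [ 0.5489 -0.0837  0.155 ] [ 0.5474 -0.0941  0.155 ]
[[0.7229 0.0124 0.08  ]
 [0.7162 0.0128 0.08  ]
 [0.7232 0.0133 0.08  ]
 [0.721  0.0015 0.08  ]
 [0.7212 0.0074 0.08  ]
 [0.7135 0.0102 0.08  ]
 [0.7217 0.0124 0.08  ]
 [0.7211 0.008  0.08  ]] [0.72115966 0.01130067 0.08      ]
plate [0.6527 0.0208 0.07  ]
plate [0.6594 0.0204 0.07  ]
plate [0.6587 0.0202 0.07  ]
plate [0.6632 0.0208 0.07  ]
n [ 0.95787462 -0.26003431  0.12189491] c0 [0.71755938 0.0252172  0.13724208] 412 lean 0.12189491412662551
-0.03 x at z.08 0.709853937443143
0.0 x at z.08 0.7179980402048939
0.01 x at z.08 0.7207127411254776
0.05 x at z.08 0.7315715448078122
ext [-0.04484998  0.02978152] mid y [0.7155855  0.01794614] yaw -15.18805295621433
```

```bash
python3 -m jog '[[[0.02,0.015,0],0.4,-1],[[0.03,0.025,0],0,-1],[[0.033,0.03,0],0,-1],[[0.03,0.025,0],0,-1],[[0.02,0.02,0.01],0,-1],[[0,0,0.025],0,-1],[[0,0,0.02],0,-1],[[0,0,0],0,-1]]'
python3 -c "
from h import *
st();snap('side','s16');snap('top','t16')
from rig import *
for n in('side','top'):
  for q in('toe','square','corner','plate','panel'):print(n,q,[(np.round(a['pixel'],1),round(a['conf'],2)) for a in landmark_of(n,q)[:2]])"
python3 - <<'E'
import cv2,numpy as np
a=cv2.imread("pics/s16.png")[160:290,140:280];w=cv2.imread("pics/t16.png")[80:210,120:260]
o=np.hstack([cv2.resize(x,(400,371),interpolation=cv2.INTER_CUBIC) for x in (a,w)]);cv2.imwrite("pics/c16.png",o)
E
```

```text
clock: 23.7
ee_pos: [0.6155, 0.0358, 0.1031]
orientation: [-2.487, -1.91, 0.011]
ft_force: [-1.0, -0.3, -2.2]
opening: 0.292
t 23.7 p [0.6155 0.0358 0.1031] yaw 75.04 zt [-0.009  0.    -1.   ] F [-1.  -0.3 -2.2] M [0.04 0.13 0.  ] op 0.292 q [-0.01  0.44  1.74  0.    0.97 -1.32]
side toe [(array([190.6, 234.4]), 0.62)]
side square [(array([210.2, 241.3]), 0.75)]
side corner [(array([175.8, 237.2]), 0.88)]
side plate [(array([204.6, 245.7]), 0.73)]
side panel [(array([173.5, 237.7]), 0.57)]
top toe [(array([189.6, 124.7]), 0.41)]
top square [(array([179.2, 146.1]), 0.45)]
top corner [(array([188.8, 114.5]), 0.8)]
top plate [(array([186.4, 141.7]), 0.91)]
top panel [(array([188.8, 114. ]), 0.75)]
```

View pics/c16.png

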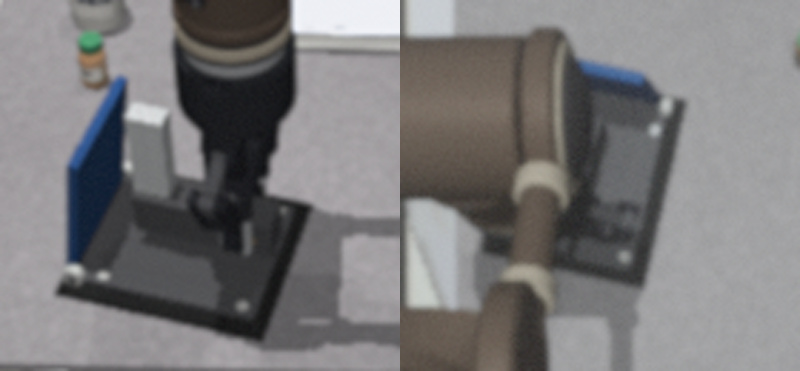

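```bash
python3 - <<'E'
from h import *
s=load("s16");t=load("t16")
u=np.array([np.cos(np.radians(-15)),np.sin(np.radians(-15))]);v=np.array([-u[1],u[0]])
for nm,c,toe,cor,sq in(("s",s,(190.6,234.4),[(175.8,237.2),(173.5,237.7)],(210.2,241.3)),("t",t,(189.6,124.7),[(188.8,114.5),(188.8,114)],(179.2,146.1))):
    a=ray(c,toe,.095);b=np.mean([ray(c,k,.08) for k in cor],0);q=ray(c,sq,.095)
    print(nm,"toe",np.round(a,4),"corner",np.round(b,4),"along",round((b-a)[:2]@u,4),"lat",round((b-a)[:2]@v,4),"sq yaw",np.degrees(np.arctan2(*(a-q)[[1,0]])))
# depth of blade top in side
Q=pc(s);f=s["frame"].astype(int)
P=Q.reshape(-1,3);m=(abs(P[:,2]-.20)<.006)&(P[:,0]>.63)&(P[:,0]<.71)&(abs(P[:,1]-.01)<.05)&(f.reshape(-1,3).min(1)>90)
B=P[m];r=cv2.minAreaRect((B[:,:2]*1000).astype(np.float32));print(len(B),B.mean(0),r)
# blade's near flat face (y+) and panel
E
```

```text
s toe [0.6866 0.0114 0.095 ] corner [0.7209 0.0074 0.08  ] along 0.0342 lat 0.005 sq yaw -22.68242774498222
t toe [0.6877 0.0075 0.095 ] corner [0.7143 0.0108 0.08  ] along 0.0248 lat 0.0101 sq yaw -26.642841389010606
121 [0.67636296 0.02033839 0.19973194] ((676.6482543945312, 19.12764549255371), (19.78074073791504, 25.515371322631836), 76.0887222290039)
```

```bash
python3 -m jog '[[[0,0,0.008],0,-1],[[0,0,0.006],0,-1],[[0,0,0.003],0,-1],[[0,0,0.001],0,-1],[[0,0,0],0,-1]]'
python3 -m jog '[[[0,0,0.001],0,-1],[[0,0,0],0,-1]]'
python3 -m jog '[[[0,0,0.001],0,-1],[[0,0,0],0,-1]]'

```

```text
clock: 24.8
ee_pos: [0.6185, 0.0355, 0.0887]
orientation: [-2.492, -1.913, 0.001]
ft_force: [0.2, 0.7, -1.6]
opening: 0.29
clock: 25.0
ee_pos: [0.6189, 0.0355, 0.0884]
orientation: [2.492, 1.913, 0.0]
ft_force: [0.4, -0.2, -2.1]
opening: 0.292
clock: 25.2
ee_pos: [0.6191, 0.0355, 0.0876]
orientation: [2.492, 1.913, 0.001]
ft_force: [0.8, -0.3, -1.0]
opening: 0.292
```

```bash
python3 -m jog '[[[0,0,0.001],0,-1],[[0,0,0],0,-1]]'
python3 -m jog '[[[0,0,0.001],0,-1],[[0,0,0],0,-1]]'
python3 -m jog '[[[0,0,0.001],0,-1],[[0,0,0],0,-1]]'

```

```text
clock: 25.4
ee_pos: [0.6191, 0.0355, 0.0876]
orientation: [2.492, 1.913, 0.001]
ft_force: [-3.0, -1.3, 4.3]
opening: 0.294
clock: 25.6
ee_pos: [0.6191, 0.0355, 0.0875]
orientation: [2.492, 1.913, 0.0]
ft_force: [-4.8, 0.6, 9.6]
opening: 0.298
clock: 25.8
ee_pos: [0.6191, 0.0355, 0.0875]
orientation: [2.492, 1.913, -0.0]
ft_force: [-6.9, -0.2, 13.7]
opening: 0.291
```

```bash
python3 -m jog '[[[0,0.004,0],0,-1],[[0,0.004,0],0,-1],[[0,0.004,0],0,-1],[[0,0,0],0,-1]]'
python3 -m jog '[[[0,0.003,0],0,-1],[[0,0.003,0],0,-1],[[0,0,0],0,-1]]'
python3 -c "
from h import *
st()"

```

```text
clock: 26.2
ee_pos: [0.6307, 0.033, 0.0875]
orientation: [-2.492, -1.912, -0.001]
ft_force: [-6.8, 1.8, 13.5]
opening: 0.292
clock: 26.5
ee_pos: [0.6349, 0.0319, 0.0875]
orientation: [-2.489, -1.91, 0.003]
ft_force: [-10.9, 3.3, 16.5]
opening: 0.294
t 26.5 p [0.6349 0.0319 0.0875] yaw 75.01 zt [-0.004  0.002 -1.   ] F [-10.9   3.3  16.5] M [ 0.32  1.42 -0.02] op 0.294 q [-0.02  0.49  1.7   0.    0.96 -1.33]
```

```bash
python3 -m jog '[[[0,0.002,0],0,-1],[[0,0.002,0],0,-1],[[0,0,0],0,-1]]'
python3 -m jog '[[[0,0.002,0],0,-1],[[0,0,0],0,-1]]'
python3 -c "
from h import *
st();snap('side','s17')"
python3 - <<'E'
import cv2,numpy as np
a=cv2.imread("pics/s17.png")[160:290,140:280]
cv2.imwrite("pics/c17.png",cv2.resize(a,(640,594),interpolation=cv2.INTER_CUBIC))
E
```

```text
clock: 26.8
ee_pos: [0.6383, 0.0311, 0.0875]
orientation: [-2.489, -1.91, 0.004]
ft_force: [-11.6, 3.8, 18.4]
opening: 0.296
clock: 27.0
ee_pos: [0.6402, 0.0306, 0.0875]
orientation: [-2.489, -1.91, 0.004]
ft_force: [-11.1, 2.6, 17.9]
opening: 0.292
t 27.0 p [0.6402 0.0306 0.0875] yaw 75.02 zt [-0.005  0.002 -1.   ] F [-11.1   2.6  17.9] M [0.36 1.57 0.04] op 0.292 q [-0.02  0.5   1.68  0.    0.96 -1.33]
```

View pics/c17.png

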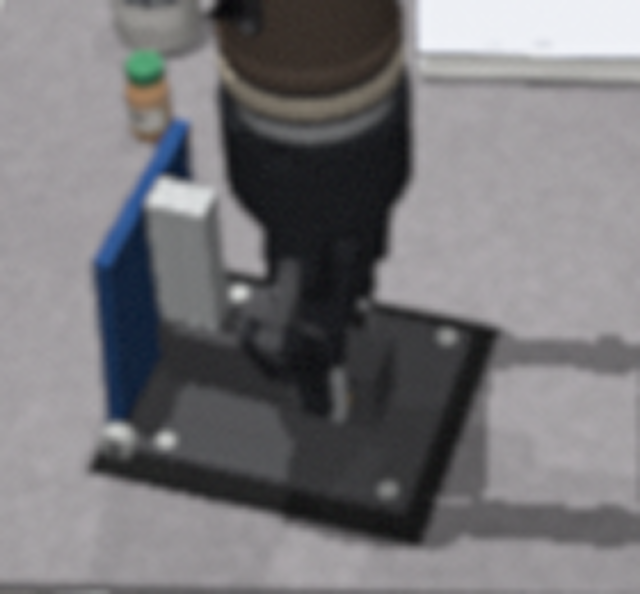

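```bash
python3 -m jog '[[[0,0.002,0],0,-1],[[0,0,0],0,-1]]'
python3 -m jog '[[[0,0.002,0],0,-1],[[0,0,0],0,-1]]'
python3 -m jog '[[[0,0.001,0],0,-1],[[0,0,0],0,-1]]'
python3 -m jog '[[[0,0.001,0],0,-1],[[0,0,0],0,-1]]'

```

```text
clock: 27.25
ee_pos: [0.6422, 0.0301, 0.0875]
orientation: [-2.489, -1.911, 0.004]
ft_force: [-11.9, 2.9, 17.0]
opening: 0.293
clock: 27.45
ee_pos: [0.6442, 0.0296, 0.0875]
orientation: [-2.489, -1.911, 0.004]
ft_force: [-10.9, 3.1, 16.9]
opening: 0.293
clock: 27.65
ee_pos: [0.6449, 0.0294, 0.0875]
orientation: [-2.488, -1.91, 0.004]
ft_force: [-11.4, 2.6, 17.0]
opening: 0.295
clock: 27.85
ee_pos: [0.6459, 0.0291, 0.0875]
orientation: [-2.488, -1.91, 0.004]
ft_force: [-11.5, 3.3, 16.7]
opening: 0.289
```

```bash
python3 -m jog '[[[0,0.001,0],0,-1],[[0,0,0],0,-1]]'
python3 -m jog '[[[0,0.001,0],0,-1],[[0,0,0],0,-1]]'
python3 -m jog '[[[0,0.001,0],0,-1],[[0,0,0],0,-1]]'
python3 -m jog '[[[0,0.001,0],0,-1],[[0,0,0],0,-1]]'

```

```text
clock: 28.05
ee_pos: [0.6459, 0.0291, 0.0875]
orientation: [-2.487, -1.909, 0.007]
ft_force: [-14.4, 4.0, 20.1]
opening: 0.289
clock: 28.25
ee_pos: [0.6458, 0.0291, 0.0875]
orientation: [-2.486, -1.908, 0.009]
ft_force: [-15.8, 4.8, 20.2]
opening: 0.291
clock: 28.45
ee_pos: [0.646, 0.029, 0.0875]
orientation: [-2.486, -1.906, 0.011]
ft_force: [-18.5, 5.6, 22.6]
opening: 0.291
clock: 28.65
ee_pos: [0.646, 0.029, 0.0874]
orientation: [-2.484, -1.905, 0.014]
ft_force: [-19.5, 5.2, 24.8]
opening: 0.293
```

```bash
python3 -m jog '[[[0,0.001,0.001],0,-1],[[0,0,0],0,-1]]'
python3 -m jog '[[[0,0.001,0.001],0,-1],[[0,0,0],0,-1],[[0,0,0],0,-1],[[0,0,0],0,-1],[[0,0,0],0,-1],[[0,0,0],0,-1],[[0,0,0],0,-1],[[0,0,0],0,-1]]'
python3 -c "
from h import *
st();snap('side','s18');snap('top','t18');st()"
python3 - <<'E'
import cv2,numpy as np
a=cv2.imread("pics/s18.png")[160:290,140:280]
cv2.imwrite("pics/c18.png",cv2.resize(a,(640,594),interpolation=cv2.INTER_CUBIC))
E
```

```text
clock: 28.85
ee_pos: [0.646, 0.029, 0.0874]
orientation: [-2.483, -1.903, 0.017]
ft_force: [-24.4, 5.5, 29.5]
opening: 0.294
clock: 29.65
ee_pos: [0.646, 0.0289, 0.0873]
orientation: [-2.482, -1.902, 0.019]
ft_force: [-28.2, 4.6, 34.8]
opening: 0.297
t 29.65 p [0.646  0.0289 0.0873] yaw 74.91 zt [-0.019  0.004 -1.   ] F [-28.2   4.6  34.8] M [ 0.65  3.91 -0.46] op 0.297 q [-0.02  0.52  1.66  0.    0.99 -1.33]
t 29.75 p [0.646  0.0289 0.0874] yaw 74.9 zt [-0.019  0.004 -1.   ] F [-28.4   5.6  34.7] M [ 0.58  3.9  -0.52] op 0.292 q [-0.02  0.52  1.66  0.    0.99 -1.33]
```

View pics/c18.png

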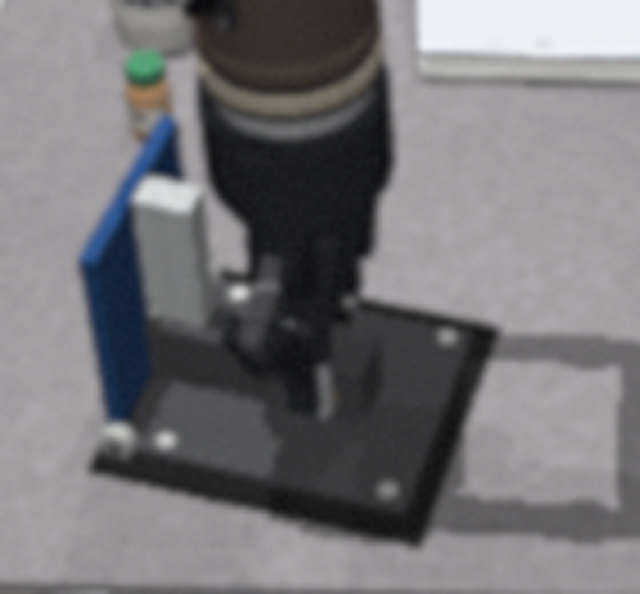

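```bash
cat >> h.py <<'E'
def panel(name):
    c=load(name);Q=pc(c).reshape(-1,3);f=c["frame"].reshape(-1,3).astype(int)
    b=(Q[:,0]>.6)&(Q[:,0]<.80)&(Q[:,1]>-.09)&(Q[:,1]<.13)&(f[:,2]>f[:,0]+30)&(Q[:,2]>.09)&(Q[:,2]<.178)
    B=Q[b]
    for i in range(4):
        c0=B.mean(0);nn=np.linalg.svd(B-c0,full_matrices=False)[2][2];nn*=np.sign(nn[0]);B=B[abs((B-c0)@nn)<(.005,.004,.003,.003)[i]]
    print(name,len(B),"n",np.round(nn,4),"lean(deg,+in)",round(float(np.degrees(np.arcsin(nn[2]))),2),"yaw",round(float(np.degrees(np.arctan2(nn[1],nn[0]))),2))
    g=(Q[:,0]>.65)&(Q[:,0]<.735)&(Q[:,1]>-.03)&(Q[:,1]<.05)&(Q[:,2]>.12)&(abs(f[:,2]-f[:,0])<20)&(f.min(1)>70)
    S=Q[g]
    top=S[S[:,2]>.181];print("blade pts",len(S),"top z",np.round(np.median(top,0),4) if len(top) else '')
    F=S[S[:,2]<.175]
    for i in range(4):
        c0=F.mean(0);n2=np.linalg.svd(F-c0,full_matrices=False)[2][2];n2*=np.sign(n2[1]);F=F[abs((F-c0)@n2)<(.008,.004,.003,.003)[i]]
    print("flat face n",np.round(n2,3),len(F))
E
python3 -c "
from h import *
for n in ('s0','s16','s17','s18'):
    try: panel(n if n!='s0' else 'side0')
    except Exception as e: print(n,e)"
python3 - <<'E'
from h import *
# silhouette edge slope: compare predicted panel outlines for lean angles vs image
E
```

```text
side0 388 n [ 0.959  -0.2569  0.1196] lean(deg,+in) 6.87 yaw -14.99
blade pts 8 top z [ 0.6977 -0.0297  0.1817]
flat face n [-0.932  0.341 -0.123] 7
s16 475 n [ 0.959  -0.2567  0.1201] lean(deg,+in) 6.9 yaw -14.99
blade pts 606 top z [0.6731 0.0233 0.1995]
flat face n [ 0.272  0.962 -0.001] 199
s17 307 n [ 0.9609 -0.2706  0.0588] lean(deg,+in) 3.37 yaw -15.73
blade pts 541 top z [0.6919 0.0172 0.1866]
flat face n [ 0.254  0.967 -0.001] 249
s18 311 n [ 0.9651 -0.2618 -0.0012] lean(deg,+in) -0.07 yaw -15.18
blade pts 526 top z [0.6991 0.0153 0.1865]
flat face n [0.241 0.971 0.003] 258
```

```bash
python3 -m jog '[[[0,0,0],0,-1],[[0,0,0],0,-1],[[0,0,0],0,-1]]'
python3 -m jog '[[[0,-0.001,-0.001],0,-1],[[0,-0.001,-0.001],0,-1],[[0,-0.001,0],0,-1],[[0,0,0],0,-1]]'
python3 -c "
from h import *
st()"
```

```text
clock: 30.05
ee_pos: [0.646, 0.0289, 0.0873]
orientation: [-2.482, -1.901, 0.019]
ft_force: [-28.0, 4.9, 35.4]
opening: 0.293
clock: 30.45
ee_pos: [0.6461, 0.0289, 0.0874]
orientation: [-2.487, -1.905, 0.011]
ft_force: [-16.3, 4.9, 21.6]
opening: 0.296
t 30.45 p [0.6461 0.0289 0.0874] yaw 74.92 zt [-0.011  0.003 -1.   ] F [-16.3   4.9  21.6] M [ 0.47  2.54 -0.37] op 0.296 q [-0.02  0.51  1.66  0.    0.98 -1.33]
```

```bash
python3 -m jog '[[[0,0,0],0,-1],[[0,0,0],0,-1],[[0,0,0],0,-1],[[0,0,0],0,-1],[[0,0,0],0,-1],[[0,0,0],0,-1],[[0,0,0],0,-1],[[0,0,0],0,-1]]'
python3 -m jog '[[[0,0,0],0,-0.3],[[0,0,0],0,0.1],[[0,0,0],0,0.3],[[0,0,0],0,0.3],[[0,0,0],0,0.3],[[0,0,0],0,0.3]]'
python3 -c "
from h import *
st();snap('side','s19');panel('s19')"
python3 - <<'E'
import cv2,numpy as np
a=cv2.imread("pics/s19.png")[160:290,140:280]
cv2.imwrite("pics/c19.png",cv2.resize(a,(640,594),interpolation=cv2.INTER_CUBIC))
E
```

```text
clock: 31.25
ee_pos: [0.6461, 0.0289, 0.0874]
orientation: [-2.486, -1.905, 0.011]
ft_force: [-17.2, 3.4, 21.3]
opening: 0.293
clock: 31.85
ee_pos: [0.6507, 0.0268, 0.0839]
orientation: [-2.492, -1.913, 0.0]
ft_force: [-0.9, 0.2, 0.7]
opening: 0.651
t 31.85 p [0.6507 0.0268 0.0839] yaw 75.01 zt [-0. -0. -1.] F [-0.9  0.2  0.7] M [0.03 0.03 0.02] op 0.651 q [-0.03  0.52  1.66 -0.    0.96 -1.33]
s19 312 n [ 0.965  -0.2622 -0.0027] lean(deg,+in) -0.16 yaw -15.2
blade pts 535 top z [0.6968 0.0164 0.1868]
flat face n [ 0.23   0.973 -0.012] 253
```

View pics/c19.png

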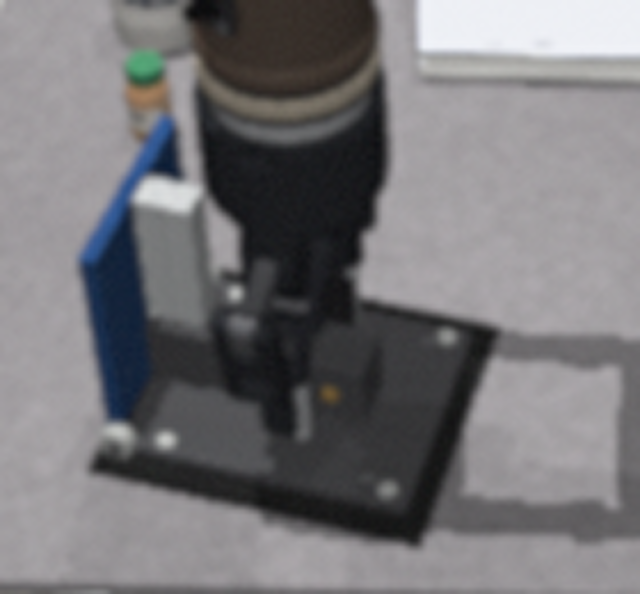

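```bash
python3 -m jog '[[[0,-0.005,0],0,0.3],[[0,0,-0.02],0,0.3],[[0,0,-0.04],0,0.3],[[0,0,-0.045],0,0.3],[[0,-0.02,-0.045],0,0.3],[[0,-0.045,0],0,0.3],[[0,-0.045,0],0,0.3],[[0,-0.045,0],0,0.3],[[0,0,0],0,0.3]]'
python3 -c "
from h import *
st();snap('side','s20');snap('top','t20');panel('s20')
from rig import *
for n in('side','top'):
  for q in('toe','square','corner','panel'):print(n,q,[(np.round(a['pixel'],1),round(a['conf'],2)) for a in landmark_of(n,q)[:2]])"
python3 - <<'E'
import cv2,numpy as np
a=cv2.imread("pics/s20.png")[160:290,140:280];w=cv2.imread("pics/t20.png")[80:210,120:260]
o=np.hstack([cv2.resize(x,(400,371),interpolation=cv2.INTER_CUBIC) for x in (a,w)]);cv2.imwrite("pics/c20.png",o)
E
```

```text
clock: 32.8
ee_pos: [0.4883, 0.0694, 0.2319]
orientation: [-2.486, -1.912, 0.011]
ft_force: [0.1, -0.4, -0.3]
opening: 0.648
t 32.8 p [0.4883 0.0694 0.2319] yaw 75.12 zt [-0.009  0.    -1.   ] F [ 0.1 -0.4 -0.3] M [ 0.02 -0.01 -0.  ] op 0.648 q [ 0.05  0.06  1.93  0.    1.16 -1.26]
s20 308 n [ 0.9652 -0.2614 -0.001 ] lean(deg,+in) -0.06 yaw -15.16
blade pts 463 top z [0.7065 0.0136 0.1859]
flat face n [0.23  0.973 0.003] 255
side toe [(array([176.4, 233. ]), 0.66)]
side square [(array([197. , 242.1]), 0.86), (array([338.4, 216.1]), 0.54)]
side corner [(array([176.5, 235.5]), 0.86)]
side panel [(array([175. , 239.2]), 0.81)]
top toe [(array([190.9, 111. ]), 0.76)]
top square [(array([183.3, 129.7]), 0.97)]
top corner [(array([187.9, 109.4]), 0.98)]
top panel [(array([189.8, 111.6]), 0.68)]
```

View pics/c20.png

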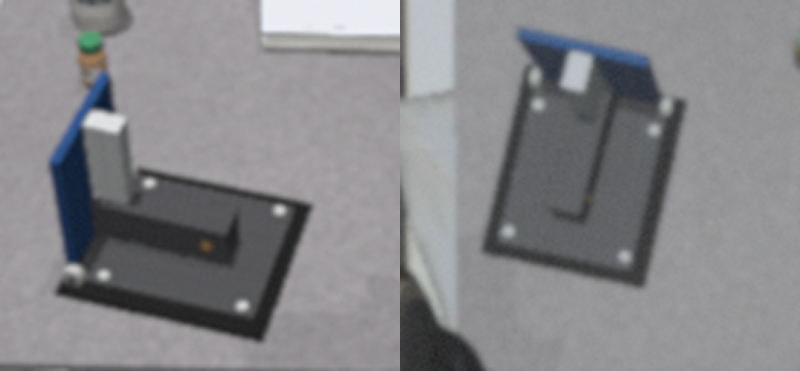

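View pics/s20.png

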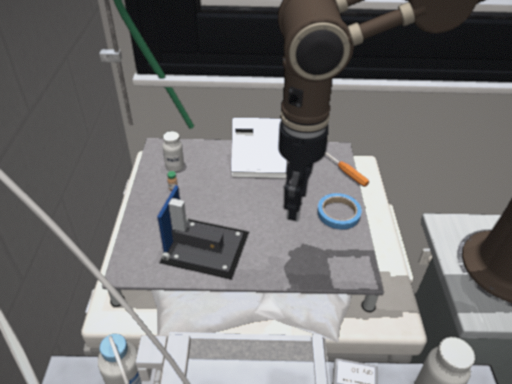

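```bash
python3 -m jog '[[[0,0,-0.015],8.3,0.3],[[0,0,-0.015],8.3,0.3],[[0,0,-0.015],8.3,0.3],[[0,0,-0.015],8.3,0.3],[[0,0,0],8.3,0.3],[[0,0,0],8.3,0.3],[[0,0,0],8.3,0.3],[[0,0,0],8.3,0.3],[[0,0,0],8.3,0.3]]'
python3 -m jog '[[[0.04,0,0],0,0.3],[[0.045,-0.01,0],0,0.3],[[0.045,-0.02,0],0,0.3],[[0.045,-0.02,0],0,0.3],[[0.03,-0.02,0.02],0,0.3],[[0,0,0.01],0,0.3],[[0,0,0],0,0.3]]'
python3 -c "
from h import *
st();snap('wrist','w21')"
```

```text
clock: 34.2
ee_pos: [0.4964, 0.0682, 0.2941]
orientation: [3.142, -0.001, -0.0]
ft_force: [0.0, -0.4, -0.3]
opening: 0.65
clock: 34.9
ee_pos: [0.6992, 0.1394, 0.2596]
orientation: [3.14, 0.01, -0.012]
ft_force: [-0.4, 1.4, 0.0]
opening: 0.648
t 34.9 p [0.6992 0.1394 0.2596] yaw 0.35 zt [-0.008 -0.001 -1.   ] F [-0.4  1.4  0. ] M [-0.02  0.03  0.  ] op 0.648 q [ 0.14  0.46  1.37 -0.    1.32  0.13]
```

View pics/w21.png

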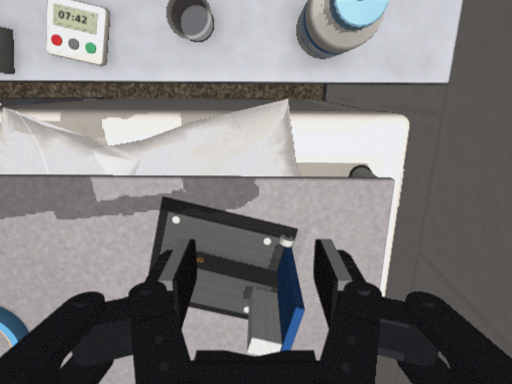

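```bash
python3 - <<'E'
import cv2
from h import *
c=load("w21")
im=cv2.imread("pics/w21.png")[230:360,190:320];cv2.imwrite("pics/c21.png",cv2.resize(im,(600,600),interpolation=cv2.INTER_CUBIC))
Q=pc(c).reshape(-1,3);f=c["frame"].reshape(-1,3).astype(int)
box=(Q[:,0]>.6)&(Q[:,0]<.80)&(Q[:,1]>-.09)&(Q[:,1]<.13)
u=np.array([np.cos(np.radians(-15.1)),np.sin(np.radians(-15.1)),0])
b=box&(f[:,2]>f[:,0]+30)
B=Q[b&(Q[:,2]>.178)];print("panel top along-u",np.round(np.percentile(B@u,[3,50,97]),4),len(B),np.median(B[:,2]))
T=Q[box&(f.min(1)>120)&(Q[:,2]>.178)&(abs(f[:,2]-f[:,0])<25)];print("blade top along-u",np.round(np.percentile(T@u,[3,50,97]),4),len(T),np.median(T[:,2]))
S=Q[box&(abs(Q[:,2]-.114)<.005)&(f.max(1)<120)&(Q[:,0]<.70)];print("stock top z",len(S),np.median(S[:,2]))
if len(S)>50:
    n=np.linalg.svd(S-S.mean(0),full_matrices=False)[2][2];n*=np.sign(n[2]);print("stock top normal",np.round(n,4),"pitch deg",np.degrees(n@u))
print("corner along u",np.array([.720,.009,0])@u)
E
```

```text
panel top along-u [0.692  0.6952 0.6997] 544 0.18409042517489604
blade top along-u [0.6672 0.6777 0.6912] 421 0.18432533298087117
stock top z 1393 0.11321965454505217
stock top normal [0.003  0.0327 0.9995] pitch deg -0.32278683021206894
corner along u 0.6927957536552581
```

View pics/c21.png

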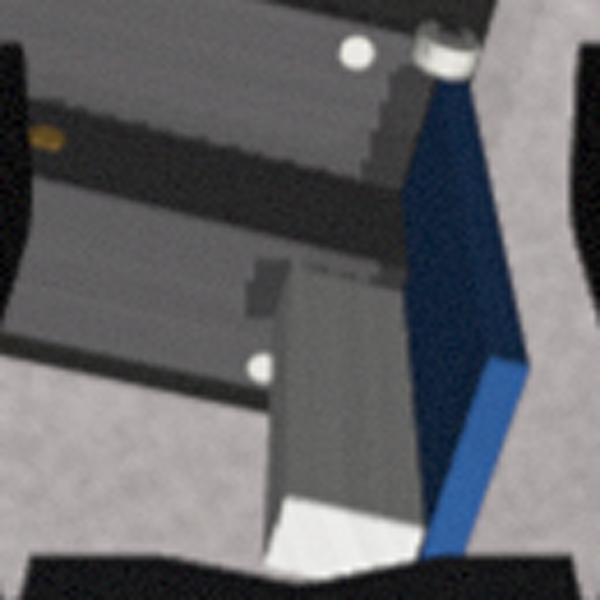

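```bash
python3 - <<'E'
import cv2,numpy as np
a=cv2.imread("pics/side0.png",0).astype(np.float32);b=cv2.imread("pics/s20.png",0).astype(np.float32)
for n,(x,y,w,h) in dict(bottle=(160,130,28,42),vial=(165,168,16,22),tape=(315,192,48,40),sd=(318,145,52,42)).items():
    print(n,cv2.phaseCorrelate(a[y:y+h,x:x+w].copy(),b[y:y+h,x:x+w].copy()))
E
python3 -c "
from h import *
from rig import *
st();job_done();print(read_state()['clock'])"
```

```text
bottle ((-0.010193793967577136, 0.5221835874641556), 0.9816456377947772)
vial ((0.04296370140204164, 0.05069811738893293), 0.9941852750877539)
tape ((0.06409824859439794, 0.021632696752817537), 1.012895804643631)
sd ((0.25860530572092344, 0.39341765923261107), 0.6560812426202092)
t 34.95 p [0.6994 0.139  0.2618] yaw 0.32 zt [-0.005 -0.001 -1.   ] F [-0.3  1.2  0.5] M [ 0.02 -0.02  0.06] op 0.654 q [ 0.14  0.46  1.37 -0.    1.32  0.13]
the job is handed in; nothing more can be done
the job is handed in; nothing more can be done
```

The square is standing flush in the corner with the panel upright, and I handed the job in at about 35 s of the 72 s allowed. One thing went wrong on the way: the square slipped out of the gripper once and dropped a few centimetres onto the board.

**What I did**
- **Lifting and turning upright:** I lifted the square off the rest by its blade. The jog rows cannot tilt the tool, so I turned the square upright in the grip by pivoting its lower edge against the side of the fixed rest, at about 7 N.
- **The slip:** Near the end of that pivot, about 12° short of upright, the square slid out of the fingers. It landed upright on its stock, next to or possibly just touching the rest.
- **Standing it up properly:** I took it by its flat sides, moved it onto clear board, stood it down, let go for about a second and gripped it again by its flat sides.
- **Pressing:** I set it on the plate and slid it to the corner, where it stopped within about 1 mm of where I had calculated. I held it at about 28 N forwards and 35 N down for about 1.2 s, then at about 17 N and 21 N for about another second, before letting go.

**Last checks**
- **Panel:** It leans −0.06°, so upright within measurement, and stayed so after release.
- **Fit:** No gap shows between blade and panel in the close wrist picture. Their edges agree to about 1 mm, which is the limit of the measurement.
- **Stock:** Its top is level along its length to about 0.3°, but the depth points gave a sideways tilt of about 1.9°. The blade's flat face reads vertical to about 0.2°, so I took that as measurement noise.
- **Bottle, vial, tape and screwdriver:** All four show less than about 0.5 pixel of shift from the first picture. The match was poorer for the screwdriver, which the arm's shadow may explain.
- **Robot:** The gripper was clear of everything at hand-in.

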